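# Hang the icing scrapers on their carousel and lock it

## Robot

A 6-joint arm with a two-finger parallel gripper is mounted at the origin on a cart in front of the work surface, level with it; the furniture and walls round the work are solid. World frame = base frame: x ahead of the robot, y to its left, z up, the work surface at z = 0. Lengths are in m, angles in degrees, forces in N, time in s.
With the tool pointing down it reaches from about 0.25 to 0.725 m from the base axis. Payload 9.7 kg.
Tool frame: the origin (TCP) lies midway between the tips of the shut fingers; the grasp point (between the pads) lies 19 mm behind it; x points along the fingers, y is the direction in which the jaws open and shut, and the axes are right-handed (so a half turn about x gives the same grasp; the last joint's range is limited). The gripper opens to 85 mm and grips with 20 to 120 N. Pads are 22 mm wide; open, the fingers measure 114 mm over their backs; the gripper's body (76 mm by 85 mm) begins 54 mm behind the grasp point. The pads swing forward as they close: fully open they stand 13 mm farther back than shut.
Start: joints at [64.343, 4.979, 10.078, 95.1, 0, 90], TCP at [0.238, 0.496, 0.231] pointing down, gripper open.
Joint ranges: [-179.16, 179.16], [-48.56, 103.87], [-65.8, 70.77], [-126.05, 130.52], [-82.76, 87.17], [-180, 180]. Speed limits (degrees/s): [127.2, 127.2, 147.25, 180, 180, 180].

## Interface

Orientations are given as [roll, pitch, yaw] about the fixed x, y, z axes, in that order (R = Rz(yaw) Ry(pitch) Rx(roll)).
In Python, from workcell import bot, cams gives the robot as it stands.
- The arm moves only by the tool apply_moves, never from a script. Its argument "commands" is a list of rows, each a list of 5 numbers: the shift along the tool's x, y, z in m, then the turn about the tool's x in rad, then the opening, from -1 (shut) to 1 (fully open). In form: [[tx, ty, tz, roll, hand], ...]. A call has 1 to 12 rows; each row is the pose to reach, as a shift and turn from the pose measured when the call began, along the tool's axes at that moment; what a row does not reach only later rows make up. A row lasts 1/10 s, in which the tool goes at most 50 mm and 8.59 degrees, less where a joint would pass 70% of its speed; a pose out of reach is approached as far as the arm can. A call with a gripper value outside its range is refused whole. The fingers move at their own pace and stop on an object; "newtons" is the grip in N (left out, the last holds). Time passes only in rows, so rows that repeat a pose let the fingers close. It gives the time, the measured TCP pose, the force and the opening at its end, in the units of the state.
- bot.get_obs(): the state, without advancing time (a new reading comes with each control period).
- cams.camera(name): name is "side" or "top" or "wrist"; returns a dict with "frame" (480x640x3 uint8, blue, green, red), "depth" (480x640 float32, m along the optical axis (not along the pixel's ray), 0 where there is no reading), "camera_matrix" (3x3 intrinsics, pixels), "R" (3x3) and "t" (3): a world point X has camera coordinates R X + t; the wrist camera has in their place "mount" (4x4, takes a point from camera to tool coordinates, whose origin is the TCP and whose axes are the tool frame's). Camera axes: x right, y down, z forward; pixel columns grow to the right and rows downward; lengths in m; the calibration is good to about 2 mm. The wrist camera is an equidistant fisheye: a pixel r from the principal point sees the ray r / f radians off the axis. A picture is of the moment at which its call begins: read the wrist's pose just before it.
- bot.job_done(): hands the job in, once; it reports no verdict.
Trained networks look in the newest picture that a camera, given by its name, has taken for a name from the list of things; names that differ only in an ending like _2 or _b are one class to them, and where a whole thing is asked for, a point or a joint stands for the part that bears it (a point fixed in the world has none). Each returns a list of dicts, best first, with "confidence" (0 to 1); they miss things now and then, are a little off and sometimes report something else, mostly with a low value. They report only what shows in the picture. A call takes as long as a camera call. They do not tell look-alikes from the thing itself.
- cams.spot_in(name, camera): "rect" ([left, top, right, bottom] in pixels, round what is visible of it).
The state is a dict: "time": time; "q": joint angles; "qd": joint speeds; "joint_efforts": joint torques, N m; "ee_pos": TCP position; "tcp_rot": TCP orientation; "wrist_force": force on the tool from outside, world axes, zero at the start; "torque": the same for the moment, N m; "opening": finger opening in m.
Only numpy, scipy, OpenCV 4.12 (cv2) and the standard library are available. Lean on these libraries where they do the work, as an engineer would, in place of code of your own. Each camera call takes 0.05 s, during which the arm holds its last target. There are 200 camera calls.

## Task

Put the icing scrapers away on the utensil carousel: pull its orange lock grip fully out to unlock it, then hang every scraper that is on the bench by its eye on the hook of its own colour, turning the carousel by its black posts from notch to notch to bring each hook round to the front. When all of them hang there without much sway, leave the carousel with the red hook at the white pointer and push the lock grip fully home. Leave the ribbon spool, the scissors and the pen where they are.

Things in the scene. Friction and masses are not known exactly. Their poses are not given: they have to be found in the camera images.
- carousel: fixed stand of a utensil carousel: grey round foot, 260 mm across, 30 mm high, with a guide bar running out to the front right; its turret is a white disc 164 mm across, top 215 mm above the bench, with four hook arms, counter-clockwise from above: green, yellow, red, blue. Origin on the bench on the turret's vertical axis; its own -x points to the carousel's front (roughly to the robot); z up
- front (a point): the white pointer on the foot at the carousel's front, 113 mm from the turret's axis, 30 mm above the bench
- turret (a joint): turret angle in rad, 0 as found (green hook at the front), growing counter-clockwise from above; turns many turns both ways. A spring detent holds it at every quarter turn (multiples of 1.571) and draws it into the nearest when let go; turning it over takes up to about 0.4 Nm (7 N at a post). Blocked while the lock's bolt is in
- lock (a joint): travel of the lock slide in m: 0 = locked, fully in towards the turret's axis; 0.05 = unlocked, fully out; end stops at both; stays where left (about 2 N friction). Its bolt goes in only when the turret is at a quarter-turn detent
- lock_grip (a point): middle of the lock's upright orange grip: 16 mm thick, 30 mm long in the sliding direction, its top 17 mm above this point and this point 60 mm above the bench. It slides level and straight away from (unlock) or towards (lock) the turret's axis; this point is 205 mm from that axis when locked, 255 mm when unlocked
- hook_green (a point): seat of the green hook (green disc round its arm, green bar on the turret's top): where a hanging eye's centre rests, 113 mm from the turret's axis, 192 mm above the bench. The arm is a level 8 mm rod, its axis 205 mm high, pointing straight out; 135 mm from the turret's axis it bends straight up, tip at 233 mm. The 42 mm disc stands 89 to 96 mm from the axis
- hook_yellow (a point): seat of the yellow hook (yellow disc round its arm, yellow bar on the turret's top): where a hanging eye's centre rests, 113 mm from the turret's axis, 192 mm above the bench. The arm is a level 8 mm rod, its axis 205 mm high, pointing straight out; 135 mm from the turret's axis it bends straight up, tip at 233 mm. The 42 mm disc stands 89 to 96 mm from the axis
- hook_red (a point): seat of the red hook (red disc round its arm, red bar on the turret's top): where a hanging eye's centre rests, 113 mm from the turret's axis, 192 mm above the bench. The arm is a level 8 mm rod, its axis 205 mm high, pointing straight out; 135 mm from the turret's axis it bends straight up, tip at 233 mm. The 42 mm disc stands 89 to 96 mm from the axis
- hook_blue (a point): seat of the blue hook (blue disc round its arm, blue bar on the turret's top): where a hanging eye's centre rests, 113 mm from the turret's axis, 192 mm above the bench. The arm is a level 8 mm rod, its axis 205 mm high, pointing straight out; 135 mm from the turret's axis it bends straight up, tip at 233 mm. The 42 mm disc stands 89 to 96 mm from the axis
- post_0 (a point): one of four black upright posts on the turret's top for turning it (between the green and yellow hooks), 18 mm thick, 66 mm from the turret's axis; this point is 240 mm above the bench, the post stands from 215 to 253 mm
- post_1 (a point): one of four black upright posts on the turret's top for turning it (between the yellow and red hooks), 18 mm thick, 66 mm from the turret's axis; this point is 240 mm above the bench, the post stands from 215 to 253 mm
- post_2 (a point): one of four black upright posts on the turret's top for turning it (between the red and blue hooks), 18 mm thick, 66 mm from the turret's axis; this point is 240 mm above the bench, the post stands from 215 to 253 mm
- post_3 (a point): one of four black upright posts on the turret's top for turning it (between the blue and green hooks), 18 mm thick, 66 mm from the turret's axis; this point is 240 mm above the bench, the post stands from 215 to 253 mm
- scraper_green: icing scraper, green blade and eye, 163 mm long, 70 g, flat on the bench at the start; may be absent. Origin: underside of the middle of its straight wooden handle (74 long, 20 wide, 13 mm thick; grip it across the 20 mm); x axis along the handle to the eye, z up through its thickness. Blade 52 mm wide, 7 thick, ends 74 mm from the origin
- eye_green (a point): centre of the green scraper's eye: a round ring of 9 mm bar, 33 mm inside, 51 mm outside, 62 mm from the scraper's origin. Let go with the eye round a hook's upturned tip, the scraper swings down and hangs
- scraper_yellow: icing scraper, yellow blade and eye, 163 mm long, 70 g, flat on the bench at the start; may be absent. Origin: underside of the middle of its straight wooden handle (74 long, 20 wide, 13 mm thick; grip it across the 20 mm); x axis along the handle to the eye, z up through its thickness. Blade 52 mm wide, 7 thick, ends 74 mm from the origin
- eye_yellow (a point): centre of the yellow scraper's eye: a round ring of 9 mm bar, 33 mm inside, 51 mm outside, 62 mm from the scraper's origin. Let go with the eye round a hook's upturned tip, the scraper swings down and hangs
- scraper_red: icing scraper, red blade and eye, 163 mm long, 70 g, flat on the bench at the start; may be absent. Origin: underside of the middle of its straight wooden handle (74 long, 20 wide, 13 mm thick; grip it across the 20 mm); x axis along the handle to the eye, z up through its thickness. Blade 52 mm wide, 7 thick, ends 74 mm from the origin
- eye_red (a point): centre of the red scraper's eye: a round ring of 9 mm bar, 33 mm inside, 51 mm outside, 62 mm from the scraper's origin. Let go with the eye round a hook's upturned tip, the scraper swings down and hangs
- scraper_blue: icing scraper, blue blade and eye, 163 mm long, 70 g, flat on the bench at the start; may be absent. Origin: underside of the middle of its straight wooden handle (74 long, 20 wide, 13 mm thick; grip it across the 20 mm); x axis along the handle to the eye, z up through its thickness. Blade 52 mm wide, 7 thick, ends 74 mm from the origin
- eye_blue (a point): centre of the blue scraper's eye: a round ring of 9 mm bar, 33 mm inside, 51 mm outside, 62 mm from the scraper's origin. Let go with the eye round a hook's upturned tip, the scraper swings down and hangs
- spool: spool of red ribbon, about 72 mm across, 32 mm high, loose bystander; origin under its middle
- shears: pair of scissors with red handles, 199 mm long, lying flat, loose bystander; origin under its middle
- pen: black and white marker pen, 135 mm long, loose bystander; origin under its middle
Mind the look-alikes: they are no part of the job. Several things have the shape of the scraper_yellow; the one meant has the colours described above.

How it is judged:
By the outcome, as a careful person would: the job done as asked, in the order asked, and still so for the second after the job is handed in, with the robot touching nothing.
Of scraper_green, scraper_yellow, scraper_red, scraper_blue only 3 to 4 are there at a start; the rules pass over those that are not, and their reading is None.
At some moment in a run one of scraper_green, scraper_yellow, scraper_red, scraper_blue may be knocked a few centimetres aside while the robot is not near it.
Once in a run the grip may slacken for a moment while it holds something.
It also fails if it takes over 210 s, if anything falls off the work surface, if the arm or the gripper's body presses on something with over 40 N, if the wrist force passes 120 N, or if a joint passes its speed limit or range.

## Working session

There is one attempt and no reset: what is moved stays moved. The work goes in short steps, Python scripts to look and compute and a tool call to move; the robot and the scene stay as the last step left them, time stands still between calls to the robot, and variables do not carry over. Pictures are saved under pics/ and viewed, about 12 in all and at most 16, crops included, and the job is handed in when it is done.

Besides the shell and the picture viewer there is one more tool, called after "Emit:" by a JSON object that holds its "name" and its "arguments", one argument or row to a line. apply_moves: Moves the arm, as the interface text tells. Its arguments: {"type":"object","properties":{"commands":{"type":"array"},"newtons":{"type":"number"}},"required":["commands"]}

```bash
ls; mkdir -p pics; python3 - <<'E'
from workcell import bot, cams
import cv2, numpy as np
o=bot.get_obs(); print({k:np.round(v,3).tolist() for k,v in o.items()})
for n in ["top","side","wrist"]:
    c=cams.camera(n); cv2.imwrite(f"pics/{n}0.png",c["frame"]); np.savez(f"{n}0.npz",**{k:v for k,v in c.items()})
    print(n,[ (k,np.round(c[k],4).tolist()) for k in c if k not in("frame","depth")])
    for t in ["carousel","lock_grip","scraper_green","scraper_yellow","scraper_red","scraper_blue","spool","shears","pen"]:
        print(t,[(np.round(d["rect"]).tolist(),round(d["confidence"],2)) for d in cams.spot_in(t,n)][:4])
E
```

```text
pics
{'time': 0.0, 'q': [64.341, 5.012, 10.035, 95.1, -0.0, 90.0], 'qd': [0.021, 0.015, 0.001, 0.006, -0.05, 0.04], 'joint_efforts': [0.001, -52.039, 46.481, 0.016, 0.0, 0.0], 'ee_pos': [0.238, 0.496, 0.231], 'tcp_rot': [-89.887, 89.923, -115.545], 'wrist_force': [0.133, -0.614, -0.872], 'torque': [-0.004, -0.055, -0.022], 'opening': 0.085}
top [('camera_matrix', [[444.7308, 0.0, 315.9452], [0.0, 444.7308, 235.786], [0.0, 0.0, 1.0]]), ('R', [[0.0341, -0.9994, 0.0045], [-0.979, -0.0343, -0.2011], [0.2011, 0.0025, -0.9796]]), ('t', [0.0323, 0.6151, 1.4936])]
carousel [([252.0, 170.0, 356.0, 298.0], 0.85), ([302.0, 237.0, 337.0, 278.0], 0.45)]
lock_grip [([306.0, 236.0, 337.0, 279.0], 0.68)]
scraper_green [([444.0, 244.0, 467.0, 293.0], 0.84), ([238.0, 255.0, 267.0, 294.0], 0.34)]
scraper_yellow [([210.0, 244.0, 230.0, 291.0], 0.86), ([156.0, 283.0, 176.0, 329.0], 0.86), ([444.0, 246.0, 469.0, 296.0], 0.68)]
scraper_red [([409.0, 268.0, 429.0, 315.0], 0.8)]
scraper_blue [([239.0, 251.0, 268.0, 298.0], 0.58)]
spool [([381.0, 217.0, 405.0, 240.0], 0.77), ([445.0, 245.0, 467.0, 295.0], 0.5
[... 998 characters left out ...]
matrix', [[371.6483, 0.0, 316.9227], [0.0, 371.6483, 237.8444], [0.0, 0.0, 1.0]]), ('mount', [[-0.0005, -0.3131, 0.9497, -0.143], [1.0, -0.0003, 0.0004, -0.0009], [0.0002, 0.9497, 0.3131, -0.0802], [0.0, 0.0, 0.0, 1.0]])]
carousel [([112.0, 450.0, 167.0, 480.0], 0.64), ([290.0, 360.0, 336.0, 418.0], 0.62)]
lock_grip [([112.0, 462.0, 134.0, 480.0], 0.76)]
scraper_green [([4.0, 452.0, 20.0, 474.0], 0.74), ([291.0, 359.0, 338.0, 416.0], 0.59)]
scraper_yellow [([383.0, 207.0, 465.0, 323.0], 0.95), ([118.0, 452.0, 169.0, 479.0], 0.63), ([290.0, 359.0, 341.0, 415.0], 0.59)]
scraper_red [([2.0, 426.0, 30.0, 455.0], 0.82)]
scraper_blue [([218.0, 374.0, 260.0, 424.0], 0.64)]
spool []
shears []
pen []
```

```bash
python3 - <<'E'
import cv2
a=cv2.imread("pics/top0.png")[160:340,145:480]
cv2.imwrite("pics/topcrop0.png",cv2.resize(a,None,fx=2.38,fy=2.38,interpolation=cv2.INTER_CUBIC))
E
```

```text
(no output)
```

View pics/topcrop0.png

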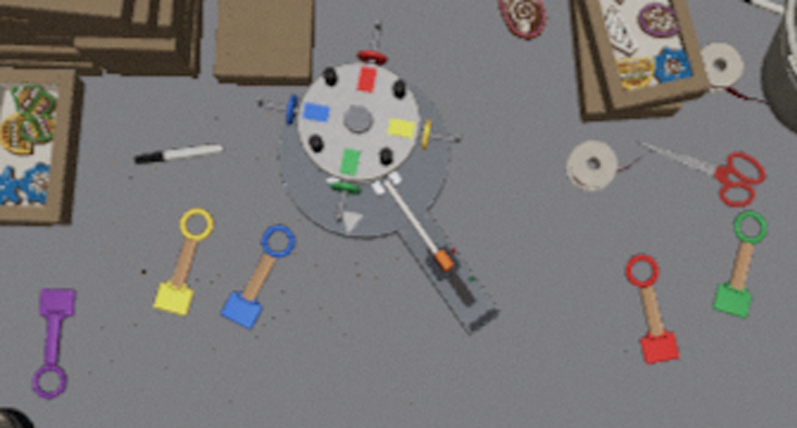

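View pics/wrist0.png

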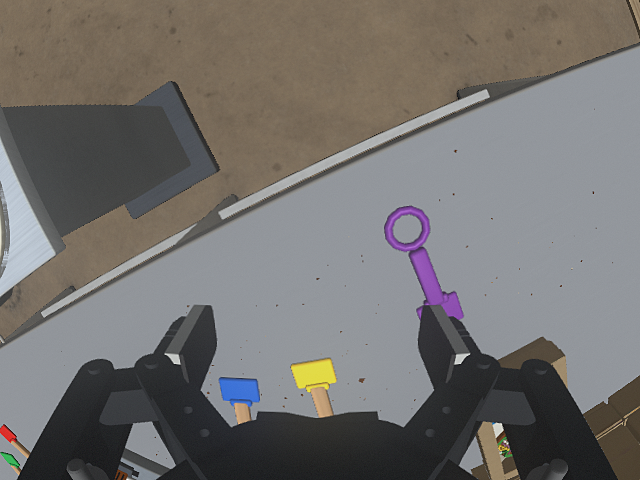

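```bash
cat > h.py <<'E'
import numpy as np, cv2
from scipy.spatial.transform import Rotation as Ro
HUE={"red":[(0,6),(172,180)],"yellow":[(24,36)],"green":[(50,75)],"blue":[(100,118)],"orange":[(7,16)]}
def mask(bgr,col,s=130,v=60):
    h=cv2.cvtColor(bgr,cv2.COLOR_BGR2HSV); m=np.zeros(h.shape[:2],np.uint8)
    for a,b in HUE[col]: m|=cv2.inRange(h,(a,s,v),(b,255,255))
    return m
def rays(c,uv,obs=None):
    """origin, unit-free directions in world for pixels uv (N,2)"""
    K=np.array(c["camera_matrix"]); uv=np.atleast_2d(uv).astype(float)
    xy=(uv-[K[0,2],K[1,2]])/K[0,0]
    if "mount" in c:
        r=np.linalg.norm(xy,axis=1)[:,None]+1e-9
        d=np.hstack([xy/r*np.sin(r),np.cos(r)])
        M=np.array(c["mount"]); T=np.eye(4)
        T[:3,:3]=Ro.from_euler("xyz",obs["tcp_rot"],degrees=True).as_matrix(); T[:3,3]=obs["ee_pos"]
        W=T@M; return W[:3,3], d@W[:3,:3].T
    R=np.array(c["R"]); t=np.array(c["t"])
    return -R.T@t, np.hstack([xy,np.ones((len(xy),1))])@R
def plane(c,uv,z,obs=None):
    o,d=rays(c,uv,obs); return o+d*((z-o[2])/d[:,2])[:,None]
def blobs(m,amin=8):
    n,l,s,ce=cv2.connectedComponentsWithStats(m)
    return sorted([(int(s[i,4]),ce[i],s[i,:4]) for i in range(1,n) if s[i,4]>=amin],key=lambda b:-b[0])
E
python3 - <<'E'
from h import *
c=dict(np.load("top0.npz",allow_pickle=True)); f=c["frame"]
for col in HUE:
    m=mask(f,col)
    for a,ce,s in blobs(m):
        if 140<ce[0]<480 and 160<ce[1]<340:
            inC=250<ce[0]<360 and 165<ce[1]<300
            z=.215 if inC else .006
            if col=="orange": z=.077
            print(col,a,np.round(ce,1),s.tolist(),np.round(plane(c,ce,z)[0],4), "z",z)
E
```

```text
red 162 [421.7 305.7] [414, 299, 16, 14] [ 0.3872 -0.3267  0.006 ] z 0.006
red 156 [454.6 235. ] [445, 224, 21, 23] [ 0.6459 -0.4498  0.006 ] z 0.006
red 77 [414.5 273.5] [408, 267, 14, 14] [ 0.5001 -0.3027  0.006 ] z 0.006
red 55 [298.8 192.9] [296, 188, 7, 11] [0.7208 0.113  0.215 ] z 0.215
red 41 [301.  183.4] [296, 181, 11, 6] [0.7532 0.1073 0.215 ] z 0.215
red 8 [364.5 174.6] [361, 173, 8, 3] [ 0.8647 -0.1197  0.006 ] z 0.006
yellow 148 [217.6 285. ] [210, 278, 16, 14] [0.4352 0.3961 0.006 ] z 0.006
yellow 62 [226.8 253.7] [221, 248, 13, 13] [0.5483 0.3716 0.006 ] z 0.006
yellow 47 [313.1 213.6] [309, 211, 9, 6] [0.6542 0.0647 0.215 ] z 0.215
yellow 11 [324.  214.8] [323, 212, 3, 7] [0.6513 0.0299 0.215 ] z 0.215
green 132 [452.2 286.1] [445, 280, 15, 13] [ 0.4601 -0.4361  0.006 ] z 0.006
green 38 [459.4 255.1] [454, 249, 12, 13] [ 0.5723 -0.4652  0.006 ] z 0.006
green 21 [289.7 238.5] [285, 237, 11, 4] [0.5708 0.1353 0.215 ] z 0.215
blue 171 [150.4 238. ] [138, 229, 27, 17] [0.5963 0.6522 0.006 ] z 0.006
blue 146 [246.1 290.1] [238, 283, 17, 15] [0.4207 0.2938 0.006 ] z 0.006
blue 93 [427.2 187. ] [420, 181, 16, 13] [ 0.8248 -0.3533  0.006 ] z 0.006
blue 66 [261.4 261. ] [255, 255, 14, 13] [0.4964 0.2201 0.215 ] z 0.215
blue 55 [277.5 206.9] [273, 204, 10, 7] [0.6721 0.1789 0.215 ] z 0.215
blue 25 [266.9 205.8] [266, 200, 3, 12] [0.6746 0.2128 0.215 ] z 0.215
orange 45 [331.2 269. ] [328, 265, 8, 9] [ 0.4968 -0.0026  0.077 ] z 0.077
orange 23 [369.9 167.4] [368, 162, 4, 11] [ 0.8671 -0.1309  0.077 ] z 0.077
orange 13 [146.8 215.7] [146, 212, 3, 8] [0.6616 0.646  0.077 ] z 0.077
```

```bash
cat >> h.py <<'E'
AX=np.array([.663,.122]); FR=np.array([-.988,.155])   # turret axis, front direction
def go(obs,xyz,yd=None,show=True):
    """shift in tool axes and roll so the TCP goes to xyz with tool y along angle yd (deg, mod 180)"""
    R=Ro.from_euler("xyz",obs["tcp_rot"],degrees=True).as_matrix()
    s=R.T@(np.array(xyz)-obs["ee_pos"]); cur=np.degrees(np.arctan2(R[1,1],R[0,1])); roll=0
    if yd is not None: roll=-(((yd-cur)+90)%180-90)   # tool x is down
    print("shift",np.round(s,4).tolist(),"roll rad %.3f deg %.1f"%(np.radians(roll),roll),"rows>=",int(np.ceil(max(np.linalg.norm(s)/.05,abs(roll)/8.5))),"yd now %.1f q6 %.1f q1 %.1f"%(cur,obs["q"][5],obs["q"][0]))
    return s,roll
E
python3 - <<'E'
from h import *
from workcell import bot
o=bot.get_obs()
print(np.round(Ro.from_euler("xyz",o["tcp_rot"],degrees=True).as_matrix(),3))
g=AX+.207*np.array([-.80,-.60]); print(g)
yd=np.degrees(np.arctan2(-.60,-.80))+90
go(o,[*g,.15],yd)
E
```

```text
[[ 0.     0.433  0.901]
 [ 0.     0.901 -0.433]
 [-1.     0.    -0.   ]]
[ 0.4974 -0.0022]
shift [0.0813, -0.3367, 0.4493] roll rad -1.091 deg -62.5 rows>= 12 yd now 64.3 q6 90.0 q1 64.3
```

Emit:
{"name": "apply_moves", "arguments": {
  "commands": [
    [0.03,-0.337,0.449,-1.091,0],
    [0.03,-0.337,0.449,-1.091,0],
    [0.03,-0.337,0.449,-1.091,0],
    [0.03,-0.337,0.449,-1.091,0],
    [0.03,-0.337,0.449,-1.091,0],
    [0.03,-0.337,0.449,-1.091,0],
    [0.03,-0.337,0.449,-1.091,0],
    [0.03,-0.337,0.449,-1.091,0],
    [0.03,-0.337,0.449,-1.091,0],
    [0.03,-0.337,0.449,-1.091,0],
    [0.03,-0.337,0.449,-1.091,0],
    [0.03,-0.337,0.449,-1.091,0]
  ],
  "newtons": 50
}}

```text
time: 2.7
ee_pos: [0.494, 0.0025, 0.2019]
tcp_rot: [-29.1, 90.0, 7.7]
wrist_force: [1.6, -0.1, 0.6]
opening: 0.0427
```

```bash
cat > look.py <<'E'
import sys
from h import *
from workcell import bot, cams
def look(name,n="wrist"):
    o=bot.get_obs(); c=cams.camera(n); cv2.imwrite(f"pics/{name}.png",c["frame"]); return o,c
def show(o): print("t %.1f"%o["time"],"tcp",np.round(o["ee_pos"],4),"F",np.round(o["wrist_force"],1),"open %.4f"%o["opening"],"q",np.round(o["q"],0))
E
python3 - <<'E'
from look import *
o,c=look("w1"); show(o)
for a,ce,s in blobs(mask(c["frame"],"orange"),30)[:5]: print(a,ce,s,plane(c,ce,.077,o)[0])
E
```

```text
t 2.7 tcp [0.494  0.0025 0.2019] F [ 1.6 -0.1  0.6] open 0.0427 q [  0.  -3.  -2.  92.   0. -37.]
877 [307.64652223 222.97377423] [297 200  21  46] [ 0.49505482 -0.00613532  0.077     ]
126 [ 66.23015873 378.88095238] [ 61 370  15  28] [ 0.80714704 -0.12068079  0.077     ]
113 [ 75.5840708  390.16814159] [ 67 382  16  18] [ 0.81473068 -0.10513793  0.077     ]
63 [ 55.22222222 397.65079365] [ 53 391   6  15] [ 0.85766851 -0.12650021  0.077     ]
31 [ 86.         389.80645161] [ 83 382   6  17] [ 0.80103597 -0.0937549   0.077     ]
```

View pics/w1.png

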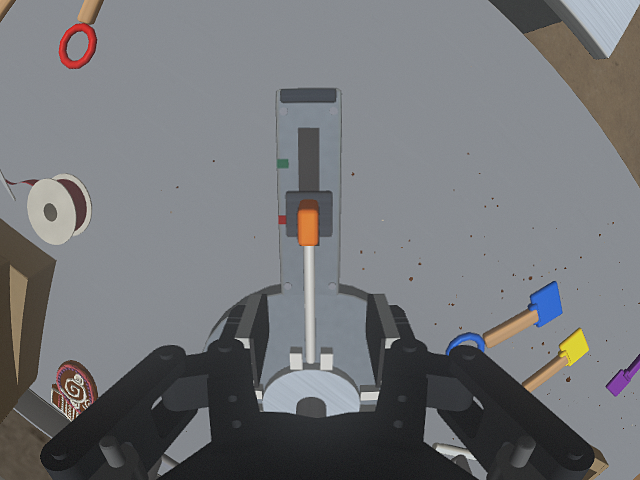

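```bash
python3 - <<'E'
from look import *
o=bot.get_obs(); go(o,[.4965,-.0035,.047],126.9)
E
```

```text
shift [0.1536, -0.0003, 0.0] roll rad -0.005 deg -0.3 rows>= 4 yd now 126.6 q6 -36.9 q1 -0.2
```

Emit:
{"name": "apply_moves", "arguments": {
  "commands": [
    [0.05,0,0,0,0],
    [0.1,0,0,0,0],
    [0.14,0,0,0,0],
    [0.153,0,0,0,0],
    [0.153,0,0,0,0],
    [0.153,0,0,0,-1],
    [0.153,0,0,0,-1],
    [0.153,0,0,0,-1],
    [0.153,0,0,0,-1],
    [0.153,0,0,0,-1],
    [0.153,0,0,0,-1]
  ],
  "newtons": 50
}}

```text
time: 3.85
ee_pos: [0.4982, -0.0035, 0.0503]
tcp_rot: [-65.0, 89.6, -28.3]
wrist_force: [1.3, -2.8, 6.8]
opening: 0.0149
```

Emit:
{"name": "apply_moves", "arguments": {
  "commands": [
    [0,0,-0.01,0,-1],
    [0,0,-0.02,0,-1],
    [0,0,-0.03,0,-1],
    [0,0,-0.04,0,-1],
    [0,0,-0.047,0,-1],
    [0,0,-0.05,0,-1],
    [0,0,-0.052,0,-1],
    [0,0,-0.052,0,-1],
    [0,0,-0.052,0,-1]
  ]
}}

```text
time: 4.75
ee_pos: [0.4593, -0.0328, 0.0506]
tcp_rot: [-28.9, 89.3, 7.9]
wrist_force: [23.5, 12.8, -17.0]
opening: 0.0153
```

Emit:
{"name": "apply_moves", "arguments": {
  "commands": [
    [0,0,0,0,0.2],
    [0,0,0,0,0.2],
    [0,0,0,0,0.2],
    [-0.05,0,0,0,0.2],
    [-0.1,0,0,0,0.2],
    [-0.15,0,0,0,0.2],
    [-0.16,0,0,0,0.2],
    [-0.16,0,0,0,0.2]
  ]
}}

```text
time: 5.55
ee_pos: [0.4578, -0.0334, 0.2128]
tcp_rot: [-31.9, 89.1, 4.9]
wrist_force: [-0.7, -0.7, -0.3]
opening: 0.0513
```

```bash
cat >> look.py <<'E'
def eyeblade(c,col,o=None,z=.006,near=None,zb=.004):
    """eye = filled outer contour of the ring, blade = other blob; returns eye, axis angle deg, origin"""
    m=mask(c["frame"],col); m=cv2.morphologyEx(m,cv2.MORPH_CLOSE,np.ones((3,3),np.uint8))
    B=[(a,plane(c,ce,z,o)[0],ce,s) for a,ce,s in blobs(m,20)]
    B=[b for b in B if near is None or np.linalg.norm(b[1][:2]-near)<.13]
    for b in B[:4]: print(col,b[0],np.round(b[2],1),np.round(b[1][:2],4),b[3].tolist())
    return B
def fit(e,b):
    e,b=np.array(e)[:2],np.array(b)[:2]; d=e-b; L=np.linalg.norm(d); d/=L
    an=np.degrees(np.arctan2(d[1],d[0])); og=e-.062*d
    print("eye",np.round(e,4),"origin",np.round(og,4),"ang %.1f yd %.1f L %.4f"%(an,an+90,L)); return og,an
E
python3 - <<'E'
from look import *
o,c=look("t1","top"); show(o)
for a,ce,s in blobs(mask(c["frame"],"orange"),8)[:3]:
    p=plane(c,ce,.077)[0]; print(a,ce,p, np.linalg.norm(p[:2]-AX))
for col in ["red","green","blue","yellow"]:
    eyeblade(c,col,near=dict(red=[.44,-.31],green=[.51,-.45],blue=[.46,.27],yellow=[.49,.38])[col])
go(o,[.5123,-.4496,.2],75.5)
E
```

```text
t 5.5 tcp [ 0.4578 -0.0334  0.2128] F [-0.7 -0.7 -0.3] open 0.0513 q [ -4.  -9.  -5.  92.   0. -41.]
312 [ 15.35576923 140.92948718] [0.92223038 1.15059557 0.077     ] 1.0607588032753927
297 [163.87542088 122.21548822] [1.01427379 0.62280482 0.077     ] 0.6117178608561277
119 [ 64.19327731 116.30252101] [1.0242922  0.98895807 0.077     ] 0.9392275252234861
red 162 [421.7 305.7] [ 0.3872 -0.3267] [414, 299, 16, 14]
red 78 [414.5 273.6] [ 0.4999 -0.3025] [408, 267, 14, 14]
green 130 [452.1 286.1] [ 0.4601 -0.4359] [445, 280, 15, 13]
green 41 [460.1 255.3] [ 0.5718 -0.4675] [454, 250, 13, 12]
blue 145 [246.  290.1] [0.4207 0.2942] [238, 283, 17, 15]
blue 66 [261.4 261. ] [0.5262 0.2461] [255, 255, 14, 13]
yellow 149 [217.6 284.9] [0.4353 0.396 ] [210, 278, 16, 14]
yellow 66 [227. 254.] [0.5474 0.3708] [221, 248, 13, 13]
shift [0.0131, -0.3661, -0.2054] roll rad 0.894 deg 51.2 rows>= 9 yd now 126.7 q6 -41.0 q1 -4.3
```

Emit:
{"name": "apply_moves", "arguments": {
  "commands": [
    [0.013,-0.366,-0.205,0.894,0.2],
    [0.013,-0.366,-0.205,0.894,0.2],
    [0.013,-0.366,-0.205,0.894,0.2],
    [0.013,-0.366,-0.205,0.894,0.2],
    [0.013,-0.366,-0.205,0.894,0.2],
    [0.013,-0.366,-0.205,0.894,0.2],
    [0.013,-0.366,-0.205,0.894,0.2],
    [0.013,-0.366,-0.205,0.894,0.2],
    [0.013,-0.366,-0.205,0.894,0.2],
    [0.013,-0.366,-0.205,0.894,0.2],
    [0.013,-0.366,-0.205,0.894,0.2]
  ]
}}

```text
time: 6.7
ee_pos: [0.5112, -0.4489, 0.1953]
tcp_rot: [36.9, 89.4, 22.3]
wrist_force: [1.4, 0.4, 0.2]
opening: 0.0514
```

```bash
python3 - <<'E'
from look import *
o,c=look("w2"); show(o)
B=eyeblade(c,"green",o,near=[.51,-.45])
E
```

```text
t 6.7 tcp [ 0.5112 -0.4489  0.1953] F [1.4 0.4 0.2] open 0.0514 q [-42.  23.  28.  94.   1. -27.]
green 2523 [313.5 149.9] [ 0.4608 -0.4384] [285, 128, 58, 51]
green 934 [313.  269.8] [ 0.5721 -0.4681] [288, 249, 51, 45]
```

View pics/w2.png

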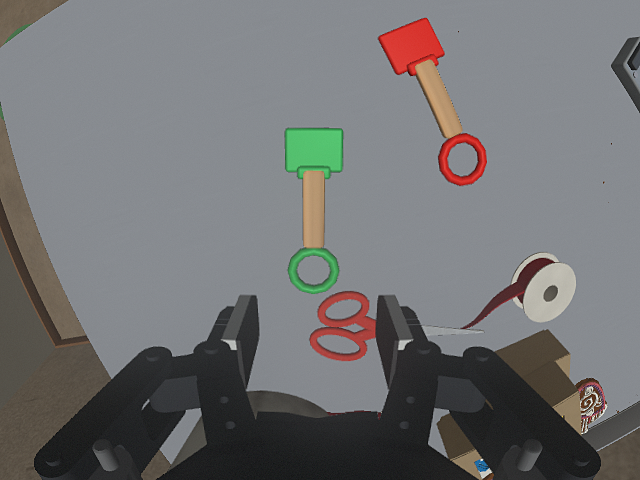

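```bash
python3 - <<'E'
from look import *
o=bot.get_obs(); og,an=fit([.5721,-.4681],[.4608,-.4384]); go(o,[*og,.002],an+90)
E
```

```text
eye [ 0.5721 -0.4681] origin [ 0.5122 -0.4521] ang -14.9 yd 75.1 L 0.1152
shift [0.1942, -0.0047, -0.0003] roll rad 0.008 deg 0.4 rows>= 4 yd now 75.5 q6 -27.0 q1 -41.5
```

Emit:
{"name": "apply_moves", "arguments": {
  "commands": [
    [0.05,-0.005,0,0.008,0.1],
    [0.1,-0.005,0,0.008,0.1],
    [0.15,-0.005,0,0.008,0.1],
    [0.18,-0.005,0,0.008,0.1],
    [0.193,-0.005,0,0.008,0.1],
    [0.193,-0.005,0,0.008,0.1],
    [0.193,-0.005,0,0.008,-1],
    [0.193,-0.005,0,0.008,-1],
    [0.193,-0.005,0,0.008,-1],
    [0.193,-0.005,0,0.008,-1],
    [0.193,-0.005,0,0.008,-1],
    [0.193,-0.005,0,0.008,-1]
  ],
  "newtons": 60
}}

```text
time: 7.95
ee_pos: [0.5137, -0.4534, 0.0065]
tcp_rot: [17.8, 89.1, 2.8]
wrist_force: [-0.4, 1.7, 7.3]
opening: 0.0179
```

Emit:
{"name": "apply_moves", "arguments": {
  "commands": [
    [-0.03,0,0,0,-1],
    [-0.06,0,0,0,-1],
    [-0.1,0,0,0,-1],
    [-0.15,0,0,0,-1],
    [-0.2,0,0,0,-1],
    [-0.25,0,0,0,-1],
    [-0.28,0,0,0,-1],
    [-0.28,0,0,0,-1],
    [-0.28,0,0,0,-1]
  ]
}}

```text
time: 8.85
ee_pos: [0.5098, -0.454, 0.2879]
tcp_rot: [11.0, 89.0, -3.9]
wrist_force: [-0.4, -1.4, -1.7]
opening: 0.0179
```

```bash
python3 - <<'E'
from look import *
o=bot.get_obs(); show(o)
p=AX+FR*.25; print(p, np.degrees(np.arctan2(-FR[1],-FR[0])))
go(o,[*p,.285],81)
E
```

```text
t 8.8 tcp [ 0.5098 -0.454   0.2879] F [-0.4 -1.4 -1.7] open 0.0179 q [-42.  27.  43. 106.   1. -27.]
[0.416   0.16075] -8.916036738264816
shift [0.0005, 0.5697, -0.2493] roll rad -0.104 deg -6.0 rows>= 13 yd now 75.0 q6 -27.0 q1 -41.9
```

Emit:
{"name": "apply_moves", "arguments": {
  "commands": [
    [0,0.03,-0.013,0,-1],
    [0,0.075,-0.033,-0.02,-1],
    [0,0.12,-0.053,-0.04,-1],
    [0,0.168,-0.073,-0.05,-1],
    [0,0.216,-0.094,-0.06,-1],
    [0,0.264,-0.115,-0.08,-1],
    [0,0.312,-0.136,-0.1,-1],
    [0,0.36,-0.157,-0.104,-1],
    [0,0.408,-0.178,-0.104,-1],
    [0,0.456,-0.2,-0.104,-1],
    [0,0.5,-0.22,-0.104,-1],
    [0,0.54,-0.235,-0.104,-1]
  ]
}}

```text
time: 10.05
ee_pos: [0.4216, 0.1223, 0.2846]
tcp_rot: [3.6, 89.1, -5.4]
wrist_force: [1.4, -0.1, -1.0]
opening: 0.0181
```

Emit:
{"name": "apply_moves", "arguments": {
  "commands": [
    [0,0.02,-0.01,0,-1],
    [0,0.03,-0.014,0,-1],
    [0,0.03,-0.014,0,-1],
    [0,0.03,-0.014,0,-1]
  ]
}}

```text
time: 10.45
ee_pos: [0.4126, 0.1534, 0.2839]
tcp_rot: [1.3, 89.1, -7.8]
wrist_force: [0.1, -0.4, 0.0]
opening: 0.0177
```

```bash
python3 - <<'E'
from look import *
o,c=look("w3"); show(o)
p=AX+FR*.25; 
go(o,[*p,.285],81)
for a,ce,s in blobs(mask(c["frame"],"green"),60)[:5]: print(a,ce,s,plane(c,ce,.275,o)[0])
E
```

```text
t 10.4 tcp [0.4126 0.1534 0.2839] F [ 0.1 -0.4  0. ] open 0.0177 q [ 21.  -9.   2. 101.  -0.  30.]
shift [-0.001, 0.0078, 0.0023] roll rad -0.000 deg -0.0 rows>= 1 yd now 81.0 q6 29.7 q1 20.7
12956 [317.43007101 183.58420809] [252 134 132 115] [0.3591705  0.16123568 0.275     ]
655 [317.17709924 385.26717557] [286 375  63  28] [0.464215 0.144457 0.275   ]
62 [623.30645161 322.17741935] [619 310  10  23] [0.47056609 0.34376751 0.275     ]
```

View pics/w3.png

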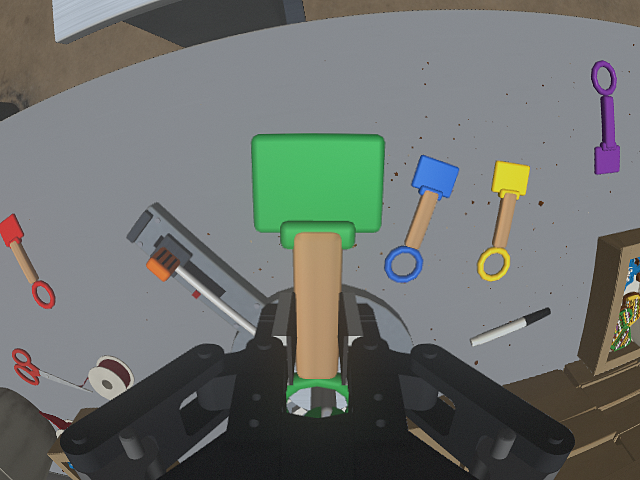

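```bash
python3 - <<'E'
from look import *
o=bot.get_obs()
p=AX+FR*.197; go(o,[*p,.265],81)
c=dict(np.load("top0.npz",allow_pickle=True))
for n in ["top0","side0"]:
    c=dict(np.load(n+".npz",allow_pickle=True)); print("cam",-c["R"].T@c["t"])
    for r,z in [(.135,.233),(.135,.205),(.1,.205)]:
        X=c["R"]@np.array([*(AX+FR*r),z])+c["t"]; u=c["camera_matrix"]@X; print(n,r,z,u[:2]/u[2])
im=cv2.imread("pics/top0.png")[225:265,270:310]; im2=cv2.imread("pics/side0.png")[205:275,265:345]
a=cv2.resize(im,(400,400),interpolation=0); b=cv2.resize(im2,(400,350),interpolation=0); b=cv2.copyMakeBorder(b,0,50,0,0,0)
cv2.imwrite("pics/hook.png",np.hstack([a,b]))
E
```

```text
shift [0.02, 0.0082, 0.0547] roll rad -0.001 deg -0.1 rows>= 2 yd now 80.9 q6 29.7 q1 20.6
cam [0.30070287 0.04970101 1.5866654 ]
top0 0.135 0.233 [286.30851511 250.33941124]
top0 0.135 0.205 [286.8492611  251.84323428]
top0 0.1 0.205 [289.07990855 241.11974684]
cam [ 0.30830654 -1.44930069  1.04297451]
side0 0.135 0.233 [298.09406889 220.14457456]
side0 0.135 0.205 [298.06274579 226.69110872]
side0 0.1 0.205 [307.21503619 226.82220784]
```

View pics/hook.png

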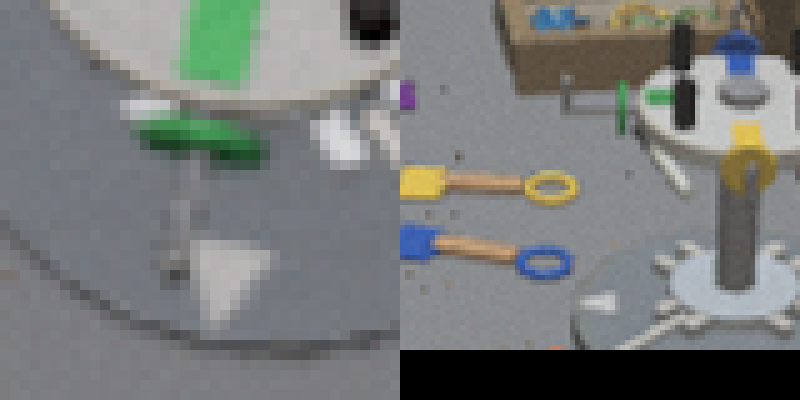

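Emit:
{"name": "apply_moves", "arguments": {
  "commands": [
    [0.0,0.006,0.015,0,-1],
    [0.0,0.006,0.03,0,-1],
    [0.0,0.006,0.045,0,-1],
    [0.0,0.006,0.055,0,-1],
    [0.015,0.006,0.055,0,-1],
    [0.03,0.006,0.055,0,-1],
    [0.045,0.006,0.055,0,-1],
    [0.045,0.006,0.055,0,-1]
  ]
}}

```text
time: 11.3
ee_pos: [0.4682, 0.1492, 0.2381]
tcp_rot: [-3.9, 89.2, -13.1]
wrist_force: [-0.4, -0.6, -0.0]
opening: 0.0179
```

```bash
sed -i 's/AX=np.array(\[.663,.122\])/AX=np.array([.663,.120])/' h.py; python3 - <<'E'
from look import *
o,c=look("s3","side"); show(o)
p=AX+FR*.197; go(o,[*p,.2185],81)
im=c["frame"][190:290,240:373]; cv2.imwrite("pics/s3c.png",cv2.resize(im,(798,600),interpolation=cv2.INTER_CUBIC))
E
```

```text
t 11.3 tcp [0.4682 0.1492 0.2381] F [-0.4 -0.6 -0. ] open 0.0179 q [18. -4.  2. 95. -0. 27.]
shift [0.0196, 0.0014, -0.0004] roll rad -0.003 deg -0.2 rows>= 1 yd now 80.8 q6 27.0 q1 17.9
```

View pics/s3c.png

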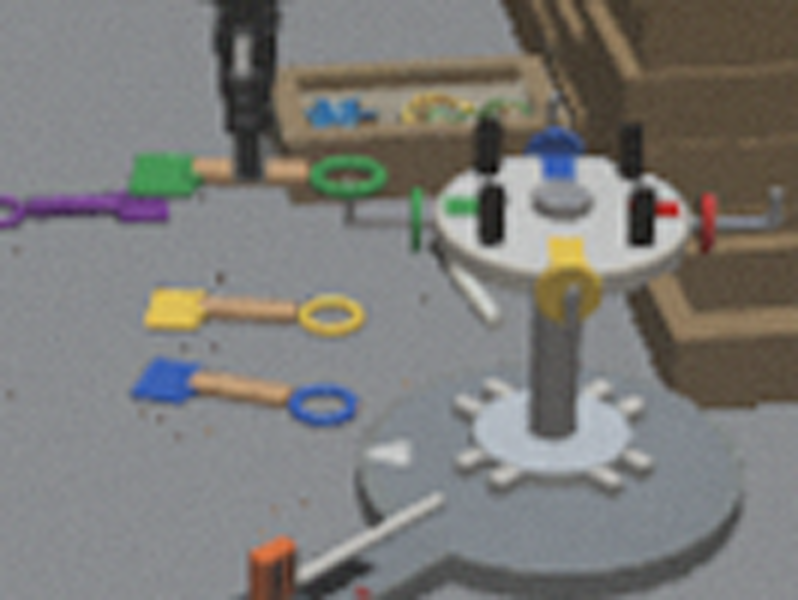

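Emit:
{"name": "apply_moves", "arguments": {
  "commands": [
    [0.01,0.001,0,0,-1],
    [0.019,0.001,0,0,-1],
    [0.019,0.001,0,0,-1],
    [0.019,0.001,0,0,0.8],
    [0.019,0.001,0,0,0.8],
    [0.019,0.001,0,0,0.8],
    [0.019,0.001,0,0,0.8],
    [-0.03,0.001,0,0,0.8],
    [-0.08,0.001,0,0,0.8],
    [-0.1,0.001,0,0,0.8],
    [-0.1,0.001,0,0,0.8]
  ]
}}

```text
time: 12.45
ee_pos: [0.4678, 0.1509, 0.343]
tcp_rot: [6.7, 88.9, -2.4]
wrist_force: [0.1, -0.9, -0.3]
opening: 0.0768
```

```bash
python3 - <<'E'
from look import *
o,c=look("s4","side"); show(o)
im=c["frame"][190:290,240:373]; cv2.imwrite("pics/s4c.png",cv2.resize(im,(798,600),interpolation=cv2.INTER_CUBIC))
th=np.degrees(np.arctan2(FR[1],FR[0]))
for s in (45,-45):
    a=np.radians(th+s); print(s, AX+.066*np.array([np.cos(a),np.sin(a)]), th+s+90)
a=np.radians(th+45); p=AX+.066*np.array([np.cos(a),np.sin(a)]); go(o,[*p,.30],th+45+90)
E
```

```text
t 12.4 tcp [0.4678 0.1509 0.343 ] F [ 0.1 -0.9 -0.3] open 0.0768 q [ 18.   0.  18. 107.  -0.  27.]
45 [0.60966179 0.08112797] 306.0839632617352
-45 [0.62412797 0.17333821] 216.0839632617352
shift [0.0458, -0.0464, 0.1502] roll rad -0.789 deg -45.2 rows>= 6 yd now 80.9 q6 27.2 q1 18.1
```

View pics/s4c.png

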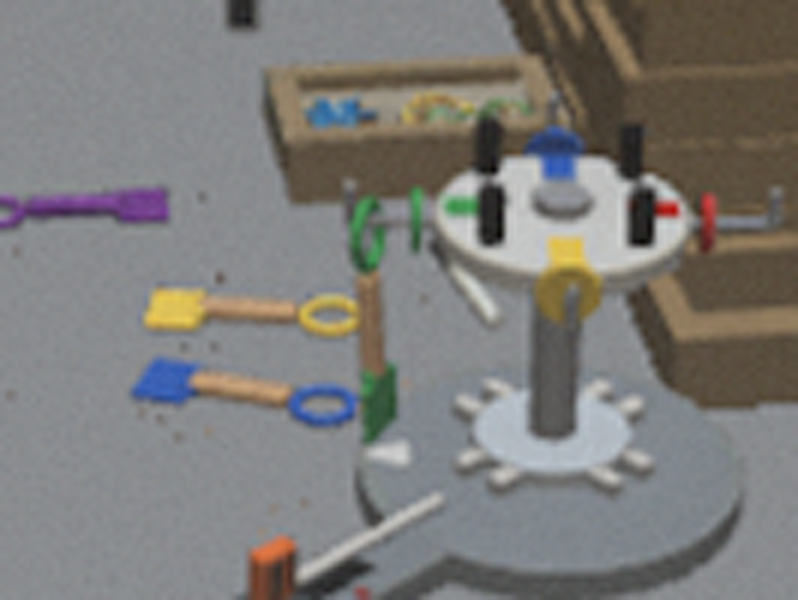

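Emit:
{"name": "apply_moves", "arguments": {
  "commands": [
    [0.045,-0.046,0.15,-0.789,-0.2],
    [0.045,-0.046,0.15,-0.789,-0.2],
    [0.045,-0.046,0.15,-0.789,-0.2],
    [0.045,-0.046,0.15,-0.789,-0.2],
    [0.045,-0.046,0.15,-0.789,-0.2],
    [0.045,-0.046,0.15,-0.789,-0.2],
    [0.045,-0.046,0.15,-0.789,-0.2],
    [0.045,-0.046,0.15,-0.789,-0.2]
  ]
}}

```text
time: 13.3
ee_pos: [0.609, 0.0815, 0.2974]
tcp_rot: [-42.7, 89.1, -6.7]
wrist_force: [0.8, -0.0, -0.2]
opening: 0.0339
```

```bash
python3 - <<'E'
from look import *
o,c=look("w5"); show(o)
a=np.radians(171.1+45); p=AX+.066*np.array([np.cos(a),np.sin(a)]); go(o,[*p,.222],126.1)
E
```

```text
t 13.3 tcp [0.609  0.0815 0.2974] F [ 0.8 -0.  -0.2] open 0.0339 q [  8.  16.  30. 103.  -0. -28.]
shift [0.0754, 0.0001, -0.0006] roll rad -0.002 deg -0.1 rows>= 2 yd now 126.0 q6 -28.3 q1 7.7
```

View pics/w5.png

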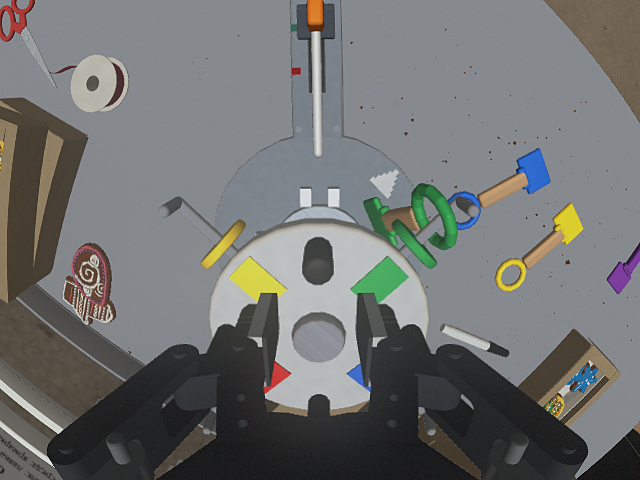

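```bash
python3 - <<'E'
from look import *
o=bot.get_obs()
c=dict(np.load("wrist0.npz",allow_pickle=True)); f=cv2.imread("pics/w5.png")
print("post",plane(c,[317,246],.253,o),"hub",plane(c,[318,337],.217,o))
P={}
for col in ["yellow","green"]:
    for a,ce,s in blobs(mask(f,col),200):
        if 220<ce[0]<410 and 240<ce[1]<310: P[col]=plane(c,ce,.215,o)[0]; print(col,a,ce,P[col])
E
```

```text
post [[0.59902502 0.07281743 0.253     ]] hub [[0.66581516 0.12175025 0.217     ]]
yellow 1214 [255.62355848 279.6738056 ] [0.65471295 0.06153497 0.215     ]
green 1216 [381.08881579 279.79523026] [0.6047463  0.12985449 0.215     ]
```

Emit:
{"name": "apply_moves", "arguments": {
  "commands": [
    [0.03,0,0,0,-0.2],
    [0.06,0,0,0,-0.2],
    [0.075,0,0,0,-0.2],
    [0.075,0,0,0,-0.2],
    [0.075,0,0,0,-0.2]
  ]
}}

```text
time: 13.85
ee_pos: [0.6101, 0.0815, 0.2233]
tcp_rot: [-42.1, 89.1, -6.1]
wrist_force: [0.2, 0.4, 1.0]
opening: 0.0342
```

Emit:
{"name": "apply_moves", "arguments": {
  "commands": [
    [0,0.0086,0.0006,0.131,-0.2],
    [0,0.0171,0.0022,0.262,-0.2],
    [0,0.0253,0.005,0.393,-0.2],
    [0,0.033,0.0088,0.524,-0.2],
    [0,0.0402,0.0136,0.654,-0.2],
    [0,0.0467,0.0193,0.785,-0.2],
    [0,0.0524,0.0258,0.916,-0.2],
    [0,0.0572,0.033,1.047,-0.2],
    [0,0.061,0.0407,1.178,-0.2],
    [0,0.0638,0.0489,1.309,-0.2],
    [0,0.0654,0.0574,1.44,-0.2],
    [0,0.066,0.066,1.571,-0.2]
  ]
}}

```text
time: 15.05
ee_pos: [0.6253, 0.1741, 0.2253]
tcp_rot: [50.4, 88.9, -4.0]
wrist_force: [-0.7, -0.7, -0.3]
opening: 0.0341
```

```bash
python3 - <<'E'
from look import *
o=bot.get_obs(); show(o)
a=np.radians(171.1-45); p=AX+.066*np.array([np.cos(a),np.sin(a)]); print(p); go(o,[*p,.222],36.1)
E
```

```text
t 15.1 tcp [0.6253 0.1741 0.2253] F [-0.7 -0.7 -0.3] open 0.0341 q [16. 18. 25. 96. -0. 70.]
[0.62411304 0.17332733]
shift [0.0033, -0.0015, -0.0001] roll rad -0.008 deg -0.5 rows>= 1 yd now 35.6 q6 70.1 q1 15.7
```

Emit:
{"name": "apply_moves", "arguments": {
  "commands": [
    [-0.05,0,0,0,0.1],
    [-0.1,0,0,0,0.1],
    [-0.1,0,0,0,0.1],
    [-0.1,0,0,0,0.1]
  ]
}}

```text
time: 15.45
ee_pos: [0.6242, 0.1745, 0.3286]
tcp_rot: [55.0, 88.6, 0.6]
wrist_force: [-0.0, 0.3, -0.5]
opening: 0.0469
```

```bash
python3 - <<'E'
from look import *
o,c=look("t6","top"); show(o)
for col in ["red","green","blue","yellow"]:
    eyeblade(c,col,near=AX,z=.215); 
B=eyeblade(c,"yellow",near=[.49,.38]); og,an=fit(B[1][1],B[0][1]); go(o,[*og,.3],an+90)
E
```

```text
t 15.4 tcp [0.6242 0.1745 0.3286] F [-0.   0.3 -0.5] open 0.0469 q [ 16.  23.  43. 109.  -0.  70.]
red 60 [313.5 212.4] [0.658  0.0635] [309, 209, 10, 8]
red 22 [324.  214.3] [0.653  0.0301] [323, 209, 3, 12]
blue 100 [298.5 188.6] [0.7352 0.1146] [294, 181, 12, 17]
yellow 148 [217.5 284.9] [0.4354 0.3962] [210, 278, 16, 14]
yellow 64 [226.9 253.8] [0.548  0.3712] [221, 248, 13, 13]
eye [0.548  0.3712] origin [0.4874 0.3846] ang -12.5 yd 77.5 L 0.1153
shift [0.0254, 0.0107, -0.2508] roll rad -0.731 deg -41.9 rows>= 6 yd now 35.6 q6 70.2 q1 15.8
```

Emit:
{"name": "apply_moves", "arguments": {
  "commands": [
    [0.0,0.01,-0.25,-0.731,0.1],
    [0.0,0.01,-0.25,-0.731,0.1],
    [0.0,0.01,-0.25,-0.731,0.1],
    [0.0,0.01,-0.25,-0.731,0.1],
    [0.025,0.01,-0.25,-0.731,0.1],
    [0.125,0.01,-0.25,-0.731,0.1],
    [0.125,0.01,-0.25,-0.731,0.1],
    [0.125,0.01,-0.25,-0.731,0.1],
    [0.125,0.01,-0.25,-0.731,0.1],
    [0.125,0.01,-0.25,-0.731,0.1]
  ]
}}

```text
time: 16.5
ee_pos: [0.4902, 0.3837, 0.2021]
tcp_rot: [17.5, 88.6, 5.0]
wrist_force: [0.7, -1.1, -0.0]
opening: 0.0471
```

```bash
python3 - <<'E'
from look import *
o,c=look("w7"); show(o); print(np.round(Ro.from_euler("xyz",o["tcp_rot"],degrees=True).as_matrix()[:,0],3))
B=eyeblade(c,"yellow",o,near=[.49,.38]); og,an=fit(B[1][1],B[0][1]); go(o,[*og,.002],an+90)
cv2.imwrite("pics/w7c.png",c["frame"][60:460,120:620])
E
```

```text
t 16.5 tcp [0.4902 0.3837 0.2021] F [ 0.7 -1.1 -0. ] open 0.0471 q [38. 13. 16. 92. -1. 51.]
[ 0.024  0.002 -1.   ]
yellow 2421 [315.8 141.2] [0.4353 0.3956] [288, 119, 57, 50]
yellow 668 [314.9 260.1] [0.5481 0.3695] [290, 239, 50, 44]
eye [0.5481 0.3695] origin [0.4876 0.3835] ang -13.0 yd 77.0 L 0.1157
shift [0.2, -0.0023, -0.0071] roll rad 0.008 deg 0.5 rows>= 5 yd now 77.5 q6 50.9 q1 38.4
```

View pics/w7c.png

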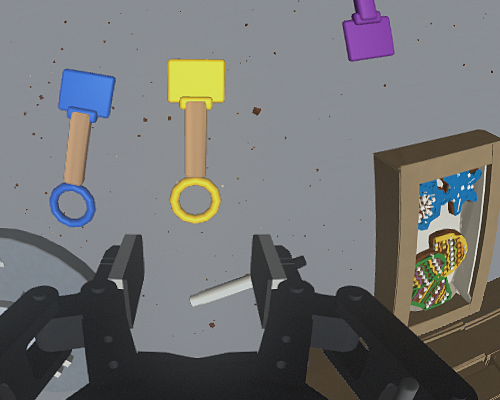

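Emit:
{"name": "apply_moves", "arguments": {
  "commands": [
    [0.05,-0.002,-0.007,0.008,0.1],
    [0.1,-0.002,-0.007,0.008,0.1],
    [0.15,-0.002,-0.007,0.008,0.1],
    [0.185,-0.002,-0.007,0.008,0.1],
    [0.199,-0.002,-0.007,0.008,0.1],
    [0.199,-0.002,-0.007,0.008,0.1],
    [0.199,-0.002,-0.007,0.008,-1],
    [0.199,-0.002,-0.007,0.008,-1],
    [0.199,-0.002,-0.007,0.008,-1],
    [0.199,-0.002,-0.007,0.008,-1],
    [0.199,-0.002,-0.007,0.008,-1]
  ],
  "newtons": 60
}}

```text
time: 17.65
ee_pos: [0.4898, 0.3853, 0.0068]
tcp_rot: [24.4, 88.3, 11.4]
wrist_force: [0.4, -0.7, 6.2]
opening: 0.0176
```

Emit:
{"name": "apply_moves", "arguments": {
  "commands": [
    [-0.03,0,0,0,-1],
    [-0.06,0,0,0,-1],
    [-0.1,0,0,0,-1],
    [-0.15,0,0,0,-1],
    [-0.2,0,0,0,-1],
    [-0.25,0,0,0,-1],
    [-0.28,0,0,0,-1],
    [-0.28,0,0,0,-1],
    [-0.28,0,0,0,-1]
  ]
}}

```text
time: 18.55
ee_pos: [0.4819, 0.3839, 0.2885]
tcp_rot: [27.0, 88.1, 14.0]
wrist_force: [-0.2, -0.1, -1.3]
opening: 0.0179
```

```bash
python3 - <<'E'
from look import *
o=bot.get_obs(); show(o)
p=AX+FR*.25; go(o,[*p,.28],81)
E
```

```text
t 18.6 tcp [0.4819 0.3839 0.2885] F [-0.2 -0.1 -1.3] open 0.0179 q [ 39.  15.  27. 101.  -1.  52.]
shift [0.0046, -0.2343, -0.0137] roll rad -0.070 deg -4.0 rows>= 5 yd now 77.0 q6 51.9 q1 38.9
```

Emit:
{"name": "apply_moves", "arguments": {
  "commands": [
    [0,-0.02,-0.001,0,-1],
    [0.001,-0.055,-0.004,-0.02,-1],
    [0.001,-0.095,-0.006,-0.04,-1],
    [0.002,-0.135,-0.008,-0.05,-1],
    [0.002,-0.175,-0.01,-0.06,-1],
    [0.003,-0.21,-0.012,-0.07,-1],
    [0.003,-0.234,-0.014,-0.07,-1],
    [0.003,-0.234,-0.014,-0.07,-1],
    [0.003,-0.234,-0.014,-0.07,-1]
  ]
}}

```text
time: 19.45
ee_pos: [0.4156, 0.1588, 0.281]
tcp_rot: [23.2, 88.1, 14.2]
wrist_force: [0.5, 0.2, -0.4]
opening: 0.0178
```

```bash
python3 - <<'E'
from look import *
o,c=look("w8"); show(o)
B=blobs(mask(c["frame"],"yellow"),300)
for a,ce,s in B[:2]: print(a,np.round(ce),s,plane(c,ce,o["ee_pos"][2]-.005,o)[0], "dist", np.linalg.norm(plane(c,ce,o["ee_pos"][2]-.005,o)[0]-o["ee_pos"]))
p=AX+FR*.197; go(o,[*p,.238],81)
E
```

```text
t 19.4 tcp [0.4156 0.1588 0.281 ] F [ 0.5  0.2 -0.4] open 0.0178 q [ 21. -10.   1.  99.  -0.  30.]
12889 [316. 182.] [250 132 133 115] [0.36080516 0.16648994 0.27597071] dist 0.0555604196784255
552 [317. 383.] [286 375  63  22] [0.46278327 0.15047628 0.27597071] dist 0.0481697489303529
shift [0.0445, -0.0004, 0.0521] roll rad -0.001 deg -0.0 rows>= 2 yd now 81.0 q6 30.1 q1 21.1
```

Emit:
{"name": "apply_moves", "arguments": {
  "commands": [
    [0,0,0.015,0,-1],
    [0,0,0.03,0,-1],
    [0,0,0.045,0,-1],
    [0,0,0.052,0,-1],
    [0.015,0,0.052,0,-1],
    [0.03,0,0.052,0,-1],
    [0.044,0,0.052,0,-1],
    [0.044,0,0.052,0,-1],
    [0.044,0,0.052,0,-1]
  ]
}}

```text
time: 20.4
ee_pos: [0.4683, 0.1519, 0.2385]
tcp_rot: [23.3, 88.2, 14.3]
wrist_force: [-0.4, 0.2, -1.2]
opening: 0.0176
```

```bash
python3 - <<'E'
from look import *
o,c=look("s8","side"); show(o)
for a,ce,s in blobs(mask(c["frame"],"yellow"),10): 
    if 250<ce[0]<320 and 200<ce[1]<240: print(a,np.round(ce,1),s)
p=AX+FR*.197; go(o,[*p,.2185],81)
E
```

```text
t 20.4 tcp [0.4683 0.1519 0.2385] F [-0.4  0.2 -1.2] open 0.0176 q [18. -5.  1. 94. -0. 27.]
32 [265.8 218.3] [262 216   9   6]
15 [298.4 220.2] [295 219   9   3]
shift [0.02, -0.0016, -0.0003] roll rad 0.001 deg 0.0 rows>= 1 yd now 81.0 q6 27.0 q1 18.0
```

Emit:
{"name": "apply_moves", "arguments": {
  "commands": [
    [0.01,-0.001,0,0,-1],
    [0.019,-0.001,0,0,-1],
    [0.019,-0.001,0,0,-1],
    [0.019,-0.001,0,0,0.8],
    [0.019,-0.001,0,0,0.8],
    [0.019,-0.001,0,0,0.8],
    [0.019,-0.001,0,0,0.8],
    [-0.03,-0.001,0,0,0.8],
    [-0.08,-0.001,0,0,0.8],
    [-0.1,-0.001,0,0,0.8],
    [-0.1,-0.001,0,0,0.8]
  ]
}}

```text
time: 21.55
ee_pos: [0.4658, 0.1503, 0.3425]
tcp_rot: [23.9, 87.8, 14.9]
wrist_force: [0.2, 0.4, -0.8]
opening: 0.0771
```

```bash
python3 - <<'E'
from look import *
o,c=look("s9","side"); show(o)
for col in ["yellow","green"]:
  for a,ce,s in blobs(mask(c["frame"],col),10): 
    if 250<ce[0]<380 and 190<ce[1]<290: print(col,a,np.round(ce,1),s)
a=np.radians(171.1+45); p=AX+.066*np.array([np.cos(a),np.sin(a)]); go(o,[*p,.30],126.1)
im=c["frame"][190:290,240:373]; cv2.imwrite("pics/s9c.png",cv2.resize(im,(798,600),interpolation=cv2.INTER_CUBIC))
E
```

```text
t 21.6 tcp [0.4658 0.1503 0.3425] F [ 0.2  0.4 -0.8] open 0.0771 q [ 18.  -1.  16. 105.  -0.  27.]
green 12 [331.5 217. ] [330 216   4   3]
shift [0.0471, -0.0466, 0.1513] roll rad -0.786 deg -45.1 rows>= 6 yd now 81.0 q6 26.9 q1 18.0
```

View pics/s9c.png

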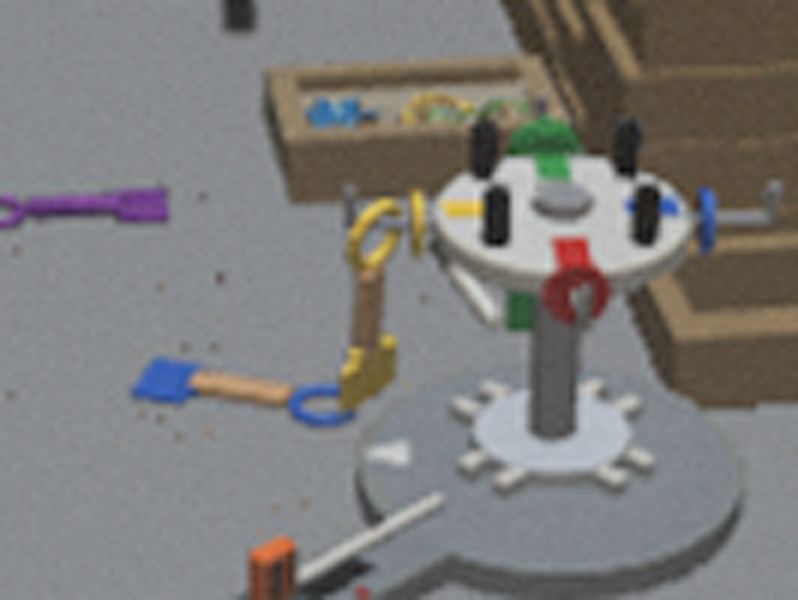

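Emit:
{"name": "apply_moves", "arguments": {
  "commands": [
    [0.047,-0.047,0.151,-0.786,-0.2],
    [0.047,-0.047,0.151,-0.786,-0.2],
    [0.047,-0.047,0.151,-0.786,-0.2],
    [0.047,-0.047,0.151,-0.786,-0.2],
    [0.047,-0.047,0.151,-0.786,-0.2],
    [0.047,-0.047,0.151,-0.786,-0.2],
    [0.047,-0.047,0.151,-0.786,-0.2],
    [0.047,-0.047,0.151,-0.786,-0.2]
  ]
}}

```text
time: 22.4
ee_pos: [0.6089, 0.0807, 0.2967]
tcp_rot: [-21.0, 88.1, 14.9]
wrist_force: [-0.2, -0.3, -0.8]
opening: 0.034
```

```bash
python3 - <<'E'
from look import *
o=bot.get_obs(); show(o)
a=np.radians(171.1+45); p=AX+.066*np.array([np.cos(a),np.sin(a)]); go(o,[*p,.222],126.1)
E
```

```text
t 22.4 tcp [0.6089 0.0807 0.2967] F [-0.2 -0.3 -0.8] open 0.0340 q [  7.  14.  28. 102.   0. -29.]
shift [0.0746, 0.0007, -0.0015] roll rad -0.002 deg -0.1 rows>= 2 yd now 126.0 q6 -28.5 q1 7.4
```

Emit:
{"name": "apply_moves", "arguments": {
  "commands": [
    [0.03,0,-0.001,0,-0.2],
    [0.06,0,-0.001,0,-0.2],
    [0.074,0,-0.001,0,-0.2],
    [0.074,0,-0.001,0,-0.2],
    [0.074,0,-0.001,0,-0.2]
  ]
}}

```text
time: 22.9
ee_pos: [0.6103, 0.0808, 0.2232]
tcp_rot: [-21.0, 88.0, 15.0]
wrist_force: [0.6, -0.4, 0.3]
opening: 0.0342
```

Emit:
{"name": "apply_moves", "arguments": {
  "commands": [
    [0,0.0086,0.0006,0.131,-0.2],
    [0,0.0171,0.0022,0.262,-0.2],
    [0,0.0253,0.005,0.393,-0.2],
    [0,0.033,0.0088,0.524,-0.2],
    [0,0.0402,0.0136,0.654,-0.2],
    [0,0.0467,0.0193,0.785,-0.2],
    [0,0.0524,0.0258,0.916,-0.2],
    [0,0.0572,0.033,1.047,-0.2],
    [0,0.061,0.0407,1.178,-0.2],
    [0,0.0638,0.0489,1.309,-0.2],
    [0,0.0654,0.0574,1.44,-0.2],
    [0,0.066,0.066,1.571,-0.2]
  ]
}}

```text
time: 24.1
ee_pos: [0.6254, 0.1734, 0.2263]
tcp_rot: [69.0, 87.9, 14.6]
wrist_force: [-0.6, -0.9, 0.2]
opening: 0.0343
```

Emit:
{"name": "apply_moves", "arguments": {
  "commands": [
    [0,0,0,0,-0.2],
    [-0.05,0,0,0,0.1],
    [-0.1,0,0,0,0.1],
    [-0.12,0,0,0,0.1],
    [-0.12,0,0,0,0.1]
  ]
}}

```text
time: 24.6
ee_pos: [0.6214, 0.1722, 0.3514]
tcp_rot: [68.9, 87.5, 14.7]
wrist_force: [-0.6, 1.5, -0.2]
opening: 0.0472
```

```bash
python3 - <<'E'
from look import *
o,c=look("t10","top"); show(o)
for col in ["red","green","blue","yellow"]:
    print("carousel"); eyeblade(c,col,near=AX,z=.215); 
for col,n in [("red",[.44,-.31]),("blue",[.46,.27])]:
    B=eyeblade(c,col,near=n); og,an=fit(B[1][1],B[0][1]); go(o,[*og,.3],an+90)
E
```

```text
t 24.6 tcp [0.6214 0.1722 0.3514] F [-0.6  1.5 -0.2] open 0.0472 q [ 16.  22.  45. 110.  -0.  70.]
carousel
carousel
green 68 [299.4 178.2] [0.7704 0.1131] [293, 172, 14, 15]
green 41 [297.7 192.8] [0.7211 0.1164] [295, 189, 6, 9]
carousel
blue 55 [313.4 212.4] [0.6581 0.0638] [309, 210, 10, 6]
blue 22 [324.  214.3] [0.653  0.0301] [323, 209, 3, 12]
carousel
red 162 [421.7 305.7] [ 0.3872 -0.3267] [414, 299, 16, 14]
red 78 [414.5 273.6] [ 0.4999 -0.3025] [408, 267, 14, 14]
eye [ 0.4999 -0.3025] origin [ 0.4393 -0.3155] ang 12.1 yd 102.1 L 0.1152
shift [0.0382, -0.435, 0.2883] roll rad -1.157 deg -66.3 rows>= 11 yd now 35.8 q6 69.7 q1 15.5
blue 146 [246.1 290. ] [0.4208 0.294 ] [238, 283, 17, 15]Traceback (most recent call last):
  File "<stdin>", line 6, in <module>
IndexError: list index out of range
```

Emit:
{"name": "apply_moves", "arguments": {
  "commands": [
    [0.01,-0.435,0.288,-1.157,0.1],
    [0.01,-0.435,0.288,-1.157,0.1],
    [0.01,-0.435,0.288,-1.157,0.1],
    [0.01,-0.435,0.288,-1.157,0.1],
    [0.01,-0.435,0.288,-1.157,0.1],
    [0.01,-0.435,0.288,-1.157,0.1],
    [0.038,-0.435,0.288,-1.157,0.1],
    [0.138,-0.435,0.288,-1.157,0.1],
    [0.138,-0.435,0.288,-1.157,0.1],
    [0.138,-0.435,0.288,-1.157,0.1],
    [0.138,-0.435,0.288,-1.157,0.1],
    [0.138,-0.435,0.288,-1.157,0.1]
  ]
}}

```text
time: 25.85
ee_pos: [0.4403, -0.3157, 0.1951]
tcp_rot: [5.9, 87.8, 18.0]
wrist_force: [1.2, -0.9, 0.2]
opening: 0.0471
```

```bash
python3 - <<'E'
from look import *
o,c=look("w11"); show(o)
B=eyeblade(c,"red",o,near=[.44,-.31])
e=[b for b in B if np.linalg.norm(b[1][:2]-[.4999,-.3025])<.03][0][1]; bl=[b for b in B if np.linalg.norm(b[1][:2]-[.387,-.3267])<.03][0][1]
og,an=fit(e,bl); go(o,[*og,.004],an+90)
E
```

```text
t 25.9 tcp [ 0.4403 -0.3157  0.1951] F [ 1.2 -0.9  0.2] open 0.0471 q [-37.   2.   3.  90.   2. -49.]
red 2603 [314.9 141. ] [ 0.3876 -0.3288] [286, 119, 59, 51]
red 1041 [315.9 261.4] [ 0.5001 -0.3038] [290, 240, 52, 45]
eye [ 0.5001 -0.3038] origin [ 0.4396 -0.3172] ang 12.5 yd 102.5 L 0.1152
shift [0.1909, -0.0021, -0.0084] roll rad -0.007 deg -0.4 rows>= 4 yd now 102.1 q6 -48.7 q1 -36.6
```

Emit:
{"name": "apply_moves", "arguments": {
  "commands": [
    [0.05,-0.002,-0.008,-0.007,0.1],
    [0.1,-0.002,-0.008,-0.007,0.1],
    [0.15,-0.002,-0.008,-0.007,0.1],
    [0.178,-0.002,-0.008,-0.007,0.1],
    [0.19,-0.002,-0.008,-0.007,0.1],
    [0.19,-0.002,-0.008,-0.007,0.1],
    [0.19,-0.002,-0.008,-0.007,-1],
    [0.19,-0.002,-0.008,-0.007,-1],
    [0.19,-0.002,-0.008,-0.007,-1],
    [0.19,-0.002,-0.008,-0.007,-1],
    [0.19,-0.002,-0.008,-0.007,-1]
  ],
  "newtons": 60
}}

```text
time: 27.0
ee_pos: [0.4389, -0.3193, 0.004]
tcp_rot: [4.9, 87.8, 17.3]
wrist_force: [-0.5, 0.3, 6.2]
opening: 0.0185
```

Emit:
{"name": "apply_moves", "arguments": {
  "commands": [
    [-0.03,0,0,0,-1],
    [-0.06,0,0,0,-1],
    [-0.1,0,0,0,-1],
    [-0.15,0,0,0,-1],
    [-0.2,0,0,0,-1],
    [-0.25,0,0,0,-1],
    [-0.28,0,0,0,-1],
    [-0.28,0,0,0,-1],
    [-0.28,0,0,0,-1]
  ]
}}

```text
time: 27.9
ee_pos: [0.4291, -0.3226, 0.2843]
tcp_rot: [3.0, 87.8, 15.5]
wrist_force: [-0.8, -0.5, -1.3]
opening: 0.0181
```

```bash
python3 - <<'E'
from look import *
o=bot.get_obs(); show(o)
p=AX+FR*.25; go(o,[*p,.28],81)
E
```

```text
t 27.9 tcp [ 0.4291 -0.3226  0.2843] F [-0.8 -0.5 -1.3] open 0.0181 q [-38.   3.  14. 100.   2. -50.]
shift [0.0088, 0.4729, 0.0908] roll rad 0.374 deg 21.5 rows>= 10 yd now 102.5 q6 -50.3 q1 -37.9
```

Emit:
{"name": "apply_moves", "arguments": {
  "commands": [
    [0,0.02,0.004,0.02,-1],
    [0,0.06,0.012,0.06,-1],
    [0.001,0.105,0.02,0.1,-1],
    [0.002,0.15,0.03,0.15,-1],
    [0.003,0.195,0.04,0.19,-1],
    [0.004,0.24,0.048,0.23,-1],
    [0.005,0.285,0.056,0.27,-1],
    [0.006,0.33,0.065,0.31,-1],
    [0.007,0.375,0.073,0.34,-1],
    [0.008,0.42,0.082,0.36,-1],
    [0.008,0.455,0.088,0.374,-1],
    [0.008,0.473,0.091,0.374,-1]
  ]
}}

```text
time: 29.1
ee_pos: [0.4152, 0.1614, 0.2788]
tcp_rot: [24.7, 88.0, 15.9]
wrist_force: [-0.3, -1.2, -0.2]
opening: 0.0179
```

```bash
python3 - <<'E'
from look import *
o,c=look("w12"); show(o)
for a,ce,s in blobs(mask(c["frame"],"red"),300)[:2]: print(a,np.round(ce),s,"dist", np.linalg.norm(plane(c,ce,o["ee_pos"][2]-.005,o)[0]-o["ee_pos"]))
p=AX+FR*.197; go(o,[*p,.238],81)
E
```

```text
t 29.1 tcp [0.4152 0.1614 0.2788] F [-0.3 -1.2 -0.2] open 0.0179 q [ 21. -10.   1.  99.  -0.  30.]
13595 [318. 194.] [250 142 137 118] dist 0.05093421557052699
810 [318. 391.] [285 379  64  34] dist 0.05443831735240879
shift [0.0425, -0.0032, 0.0529] roll rad 0.003 deg 0.2 rows>= 2 yd now 81.2 q6 30.2 q1 21.4
```

Emit:
{"name": "apply_moves", "arguments": {
  "commands": [
    [0,-0.003,0.015,0,-1],
    [0,-0.003,0.03,0,-1],
    [0,-0.003,0.042,0,-1],
    [0,-0.003,0.05,0,-1],
    [0.012,-0.003,0.05,0,-1],
    [0.024,-0.003,0.05,0,-1],
    [0.036,-0.003,0.05,0,-1],
    [0.036,-0.003,0.05,0,-1],
    [0.036,-0.003,0.05,0,-1]
  ]
}}

```text
time: 30.05
ee_pos: [0.4649, 0.1521, 0.244]
tcp_rot: [25.8, 88.0, 17.0]
wrist_force: [-0.7, 0.5, -0.5]
opening: 0.018
```

```bash
python3 - <<'E'
from look import *
o,c=look("s12","side"); show(o)
im=c["frame"][190:290,240:373]; cv2.imwrite("pics/s12c.png",cv2.resize(im,(798,600),interpolation=cv2.INTER_CUBIC))
p=AX+FR*.2; go(o,[*p,.221],81)
E
```

```text
t 30.1 tcp [0.4649 0.1521 0.244 ] F [-0.7  0.5 -0.5] open 0.0180 q [18. -5.  1. 94. -0. 27.]
shift [0.023, -0.0014, -0.0001] roll rad 0.004 deg 0.2 rows>= 1 yd now 81.2 q6 26.9 q1 18.1
```

View pics/s12c.png

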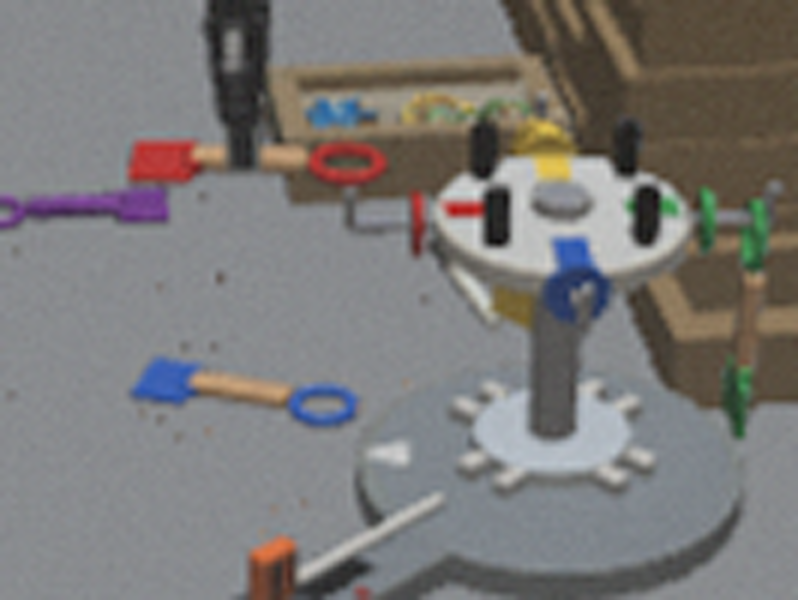

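Emit:
{"name": "apply_moves", "arguments": {
  "commands": [
    [0.012,-0.001,0,0,-1],
    [0.023,-0.001,0,0,-1],
    [0.024,-0.001,0,0,-1],
    [0.024,-0.001,0,0,0.8],
    [0.024,-0.001,0,0,0.8],
    [0.024,-0.001,0,0,0.8],
    [0.024,-0.001,0,0,0.8],
    [-0.03,-0.001,0,0,0.8],
    [-0.08,-0.001,0,0,0.8],
    [-0.1,-0.001,0,0,0.8],
    [-0.1,-0.001,0,0,0.8]
  ]
}}

```text
time: 31.2
ee_pos: [0.4622, 0.1504, 0.3485]
tcp_rot: [26.0, 87.6, 17.2]
wrist_force: [0.3, -0.6, 0.6]
opening: 0.0773
```

```bash
python3 - <<'E'
from look import *
o,c=look("s13","side"); show(o)
for a,ce,s in blobs(mask(c["frame"],"red",110,50),8): 
    if 250<ce[0]<380 and 190<ce[1]<290: print(a,np.round(ce,1),s)
a=np.radians(171.1+45); p=AX+.066*np.array([np.cos(a),np.sin(a)]); go(o,[*p,.30],126.1)
E
```

```text
t 31.2 tcp [0.4622 0.1504 0.3485] F [ 0.3 -0.6  0.6] open 0.0773 q [ 18.  -2.  17. 106.  -0.  27.]
54 [299.8 253.7] [297 248   7  13]
38 [300.1 229.6] [297 223   7  13]
13 [309.1 226.3] [308 222   3  10]
13 [317.2 224.5] [314 224   7   2]
shift [0.0535, -0.0469, 0.1544] roll rad -0.783 deg -44.9 rows>= 6 yd now 81.2 q6 26.8 q1 18.0
```

Emit:
{"name": "apply_moves", "arguments": {
  "commands": [
    [0.053,-0.047,0.154,-0.783,-0.2],
    [0.053,-0.047,0.154,-0.783,-0.2],
    [0.053,-0.047,0.154,-0.783,-0.2],
    [0.053,-0.047,0.154,-0.783,-0.2],
    [0.053,-0.047,0.154,-0.783,-0.2],
    [0.053,-0.047,0.154,-0.783,-0.2],
    [0.053,-0.047,0.154,-0.783,-0.2],
    [0.053,-0.047,0.154,-0.783,-0.2]
  ]
}}

```text
time: 32.05
ee_pos: [0.6089, 0.081, 0.297]
tcp_rot: [-18.6, 87.8, 17.4]
wrist_force: [-0.2, -0.5, 1.1]
opening: 0.0342
```

```bash
python3 - <<'E'
from look import *
o=bot.get_obs(); show(o)
a=np.radians(171.1+45); p=AX+.066*np.array([np.cos(a),np.sin(a)]); go(o,[*p,.222],126.1)
E
```

```text
t 32.0 tcp [0.6089 0.081  0.297 ] F [-0.2 -0.5  1.1] open 0.0342 q [  7.  14.  28. 102.   0. -29.]
shift [0.075, 0.0005, -0.002] roll rad -0.002 deg -0.1 rows>= 2 yd now 126.0 q6 -28.6 q1 7.4
```

Emit:
{"name": "apply_moves", "arguments": {
  "commands": [
    [0.03,0,-0.001,0,-0.2],
    [0.06,0,-0.002,0,-0.2],
    [0.074,0,-0.002,0,-0.2],
    [0.074,0,-0.002,0,-0.2],
    [0.074,0,-0.002,0,-0.2]
  ]
}}

```text
time: 32.55
ee_pos: [0.6098, 0.0807, 0.2235]
tcp_rot: [-18.6, 87.8, 17.4]
wrist_force: [0.0, 0.8, 0.6]
opening: 0.0337
```

Emit:
{"name": "apply_moves", "arguments": {
  "commands": [
    [0,0.0086,0.0006,0.131,-0.2],
    [0,0.0171,0.0022,0.262,-0.2],
    [0,0.0253,0.005,0.393,-0.2],
    [0,0.033,0.0088,0.524,-0.2],
    [0,0.0402,0.0136,0.654,-0.2],
    [0,0.0467,0.0193,0.785,-0.2],
    [0,0.0524,0.0258,0.916,-0.2],
    [0,0.0572,0.033,1.047,-0.2],
    [0,0.061,0.0407,1.178,-0.2],
    [0,0.0638,0.0489,1.309,-0.2],
    [0,0.0654,0.0574,1.44,-0.2],
    [0,0.066,0.066,1.571,-0.2]
  ]
}}

```text
time: 33.75
ee_pos: [0.6249, 0.1733, 0.2269]
tcp_rot: [71.3, 87.7, 17.0]
wrist_force: [0.6, -1.3, -0.6]
opening: 0.0338
```

Emit:
{"name": "apply_moves", "arguments": {
  "commands": [
    [0,0,0,0,-0.2],
    [-0.05,0,0,0,0.1],
    [-0.1,0,0,0,0.1],
    [-0.12,0,0,0,0.1],
    [-0.12,0,0,0,0.1]
  ]
}}

```text
time: 34.25
ee_pos: [0.6205, 0.1718, 0.3521]
tcp_rot: [70.9, 87.2, 16.7]
wrist_force: [0.5, 0.3, -0.1]
opening: 0.0473
```

```bash
python3 - <<'E'
from look import *
o,c=look("t14","top"); show(o)
for col in ["red","green","blue","yellow"]:
    print("carousel"); eyeblade(c,col,near=AX,z=.215); 
m=mask(c["frame"],"blue")
for a,ce,s in blobs(m,8):
    if 220<ce[0]<300 and 240<ce[1]<320: print(a,ce,s,plane(c,ce,.006)[0])
E
```

```text
t 34.2 tcp [0.6205 0.1718 0.3521] F [ 0.5  0.3 -0.1] open 0.0473 q [ 15.  22.  44. 110.   0.  70.]
carousel
carousel
green 34 [313.2 212.5] [0.6576 0.0643] [309, 210, 9, 6]
green 22 [334.4 215.7] [ 0.6496 -0.0031] [334, 209, 2, 16]
carousel
carousel
yellow 47 [297.7 193. ] [0.7205 0.1166] [295, 189, 6, 9]
148 [245.99324324 290.09459459] [238 283  17  15] [0.42059136 0.2942576  0.006     ]
```

```bash
python3 - <<'E'
from look import *
o=bot.get_obs(); og,an=fit([.5262,.2461],[.4206,.2942]); go(o,[*og,.2],an+90)
E
```

```text
eye [0.5262 0.2461] origin [0.4698 0.2718] ang -24.5 yd 65.5 L 0.1160
shift [0.1441, -0.0701, -0.1714] roll rad -0.518 deg -29.7 rows>= 5 yd now 35.8 q6 69.7 q1 15.5
```

Emit:
{"name": "apply_moves", "arguments": {
  "commands": [
    [0.0,-0.07,-0.171,-0.518,0.1],
    [0.0,-0.07,-0.171,-0.518,0.1],
    [0.0,-0.07,-0.171,-0.518,0.1],
    [0.0,-0.07,-0.171,-0.518,0.1],
    [0.144,-0.07,-0.171,-0.518,0.1],
    [0.144,-0.07,-0.171,-0.518,0.1],
    [0.144,-0.07,-0.171,-0.518,0.1],
    [0.144,-0.07,-0.171,-0.518,0.1],
    [0.144,-0.07,-0.171,-0.518,0.1]
  ]
}}

```text
time: 35.2
ee_pos: [0.4696, 0.2712, 0.2006]
tcp_rot: [41.0, 87.5, 16.5]
wrist_force: [-0.1, 0.0, 1.7]
opening: 0.0469
```

```bash
python3 - <<'E'
from look import *
o,c=look("w15"); show(o)
B=eyeblade(c,"blue",o,near=[.47,.27]); og,an=fit(B[1][1],B[0][1]); go(o,[*og,.004],an+90)
E
```

```text
t 35.2 tcp [0.4696 0.2712 0.2006] F [-0.1  0.   1.7] open 0.0469 q [30.  1.  2. 89. -1. 55.]
blue 2498 [311.3 142.4] [0.4212 0.293 ] [283, 121, 58, 50]
blue 1006 [311.  261.2] [0.5261 0.2445] [286, 240, 51, 45]
eye [0.5261 0.2445] origin [0.4698 0.2705] ang -24.8 yd 65.2 L 0.1155
shift [0.1964, -0.0062, -0.0061] roll rad 0.007 deg 0.4 rows>= 4 yd now 65.6 q6 54.8 q1 30.3
```

Emit:
{"name": "apply_moves", "arguments": {
  "commands": [
    [0.05,-0.006,-0.006,0.007,0.1],
    [0.1,-0.006,-0.006,0.007,0.1],
    [0.15,-0.006,-0.006,0.007,0.1],
    [0.182,-0.006,-0.006,0.007,0.1],
    [0.195,-0.006,-0.006,0.007,0.1],
    [0.195,-0.006,-0.006,0.007,0.1],
    [0.195,-0.006,-0.006,0.007,-1],
    [0.195,-0.006,-0.006,0.007,-1],
    [0.195,-0.006,-0.006,0.007,-1],
    [0.195,-0.006,-0.006,0.007,-1],
    [0.195,-0.006,-0.006,0.007,-1]
  ],
  "newtons": 60
}}

```text
time: 36.35
ee_pos: [0.473, 0.2724, 0.0105]
tcp_rot: [43.4, 87.0, 18.5]
wrist_force: [-1.7, -1.2, 8.0]
opening: 0.0165
```

Emit:
{"name": "apply_moves", "arguments": {
  "commands": [
    [-0.03,0,0,0,-1],
    [-0.06,0,0,0,-1],
    [-0.1,0,0,0,-1],
    [-0.15,0,0,0,-1],
    [-0.2,0,0,0,-1],
    [-0.25,0,0,0,-1],
    [-0.28,0,0,0,-1],
    [-0.28,0,0,0,-1],
    [-0.28,0,0,0,-1]
  ]
}}

```text
time: 37.25
ee_pos: [0.4595, 0.268, 0.2917]
tcp_rot: [44.0, 86.9, 19.1]
wrist_force: [0.2, -0.1, -1.5]
opening: 0.0167
```

```bash
python3 - <<'E'
from look import *
o=bot.get_obs(); show(o)
p=AX+FR*.25; go(o,[*p,.28],81)
E
```

```text
t 37.2 tcp [0.4595 0.268  0.2917] F [ 0.2 -0.1 -1.5] open 0.0167 q [31.  1. 13. 99. -1. 55.]
shift [0.0074, -0.1178, 0.0061] roll rad -0.276 deg -15.8 rows>= 3 yd now 65.2 q6 55.4 q1 30.6
```

Emit:
{"name": "apply_moves", "arguments": {
  "commands": [
    [0.0,-0.015,0.001,-0.03,-1],
    [0.0,-0.04,0.002,-0.08,-1],
    [0.0,-0.07,0.004,-0.15,-1],
    [0.0,-0.095,0.005,-0.22,-1],
    [0.0,-0.118,0.006,-0.276,-1],
    [0.0,-0.118,0.006,-0.276,-1],
    [0.0,-0.118,0.006,-0.276,-1]
  ]
}}

```text
time: 37.95
ee_pos: [0.4153, 0.1582, 0.2867]
tcp_rot: [28.4, 86.9, 19.2]
wrist_force: [-0.4, 0.5, -0.9]
opening: 0.0168
```

```bash
python3 - <<'E'
from look import *
o,c=look("w16"); show(o)
for a,ce,s in blobs(mask(c["frame"],"blue"),300)[:3]: print(a,np.round(ce),s,"dist", np.linalg.norm(plane(c,ce,o["ee_pos"][2]-.005,o)[0]-o["ee_pos"]))
p=AX+FR*.197; go(o,[*p,.244],81)
d=look("s16","side")[1]["frame"][185:285,230:330]
cv2.imwrite("pics/w16c.png",np.hstack([c["frame"][90:450,150:510],cv2.resize(d,(360,360),interpolation=cv2.INTER_CUBIC)]))
E
```

```text
t 38.0 tcp [0.4153 0.1582 0.2867] F [-0.4  0.5 -0.9] open 0.0168 q [ 21. -11.   1.  99.  -0.  30.]
12690 [315. 180.] [249 130 131 115] dist 0.056725021969414056
617 [316. 408.] [288 397  59  21] dist 0.06887478085629707
486 [314. 376.] [287 366  53  31] dist 0.04402775241515239
shift [0.0453, -0.0003, 0.0515] roll rad -0.002 deg -0.1 rows>= 2 yd now 80.9 q6 30.1 q1 20.9
```

View pics/w16c.png

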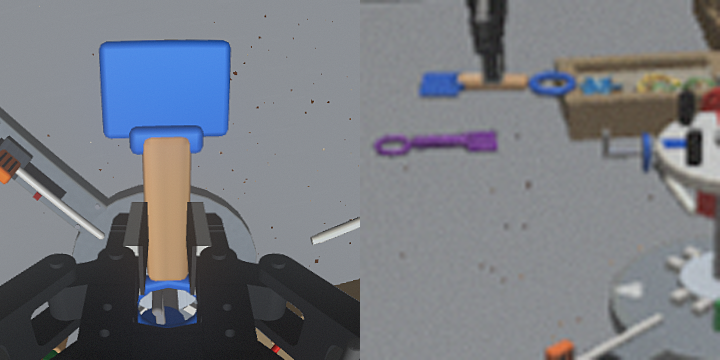

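Emit:
{"name": "apply_moves", "arguments": {
  "commands": [
    [0,0,0.015,0,-1],
    [0,0,0.03,0,-1],
    [0,0,0.045,0,-1],
    [0,0,0.052,0,-1],
    [0.015,0,0.052,0,-1],
    [0.03,0,0.052,0,-1],
    [0.042,0,0.052,0,-1],
    [0.042,0,0.052,0,-1],
    [0.042,0,0.052,0,-1]
  ]
}}

```text
time: 38.95
ee_pos: [0.4688, 0.1516, 0.2475]
tcp_rot: [28.4, 86.9, 19.3]
wrist_force: [0.3, -0.3, -0.7]
opening: 0.0165
```

```bash
python3 - <<'E'
from look import *
o,c=look("s17","side"); show(o)
for a,ce,s in blobs(mask(c["frame"],"blue"),10): 
    if 250<ce[0]<320 and 200<ce[1]<240: print(a,np.round(ce,1),s)
p=AX+FR*.197; go(o,[*p,.2225],81)
E
```

```text
t 39.0 tcp [0.4688 0.1516 0.2475] F [ 0.3 -0.3 -0.7] open 0.0165 q [18. -6.  1. 94.  0. 27.]
59 [266.6 217.6] [262 215  11   6]
43 [297.4 217.2] [292 214  12   7]
12 [317.5 224.5] [315 224   6   2]
10 [293.5 208.6] [292 207   4   4]
10 [309.  226.5] [309 222   1  10]
shift [0.0249, -0.0018, -0.0015] roll rad -0.001 deg -0.0 rows>= 1 yd now 81.0 q6 26.9 q1 17.9
```

Emit:
{"name": "apply_moves", "arguments": {
  "commands": [
    [0.012,-0.001,0,0,-1],
    [0.024,-0.001,0,0,-1],
    [0.025,-0.001,0,0,-1],
    [0.025,-0.001,0,0,0.8],
    [0.025,-0.001,0,0,0.8],
    [0.025,-0.001,0,0,0.8],
    [0.025,-0.001,0,0,0.8],
    [-0.03,-0.001,0,0,0.8],
    [-0.08,-0.001,0,0,0.8],
    [-0.1,-0.001,0,0,0.8],
    [-0.1,-0.001,0,0,0.8]
  ]
}}

```text
time: 40.1
ee_pos: [0.4643, 0.149, 0.3521]
tcp_rot: [28.2, 86.5, 19.1]
wrist_force: [0.7, 0.2, -0.6]
opening: 0.0769
```

```bash
python3 - <<'E'
from look import *
o,c=look("s18","side"); show(o)
for a,ce,s in blobs(mask(c["frame"],"blue",110,50),8): 
    if 250<ce[0]<380 and 190<ce[1]<290: print(a,np.round(ce,1),s)
a=np.radians(171.1-45); p=AX+.066*np.array([np.cos(a),np.sin(a)]); go(o,[*p,.30],36.1)
E
```

```text
t 40.1 tcp [0.4643 0.149  0.3521] F [ 0.7  0.2 -0.6] open 0.0769 q [ 18.  -2.  16. 105.   0.  27.]
51 [300.2 251.7] [296 246   9  12]
40 [301.8 228.6] [298 223   9  12]
23 [295.2 208.5] [292 207   8   4]
13 [317.2 224.5] [314 224   7   2]
11 [309.1 226.5] [309 222   2  10]
shift [0.0617, 0.0477, 0.1509] roll rad 0.783 deg 44.9 rows>= 6 yd now 81.0 q6 26.8 q1 17.7
```

Emit:
{"name": "apply_moves", "arguments": {
  "commands": [
    [0.06,0.047,0.15,0.783,-0.2],
    [0.06,0.047,0.15,0.783,-0.2],
    [0.06,0.047,0.15,0.783,-0.2],
    [0.06,0.047,0.15,0.783,-0.2],
    [0.06,0.047,0.15,0.783,-0.2],
    [0.06,0.047,0.15,0.783,-0.2],
    [0.06,0.047,0.15,0.783,-0.2],
    [0.06,0.047,0.15,0.783,-0.2]
  ]
}}

```text
time: 40.95
ee_pos: [0.6227, 0.1727, 0.298]
tcp_rot: [73.2, 86.7, 19.3]
wrist_force: [-0.3, 0.1, 0.3]
opening: 0.034
```

```bash
python3 - <<'E'
from look import *
o=bot.get_obs(); show(o)
a=np.radians(171.1-45); p=AX+.066*np.array([np.cos(a),np.sin(a)]); go(o,[*p,.222],36.1)
E
```

```text
t 41.0 tcp [0.6227 0.1727 0.298 ] F [-0.3  0.1  0.3] open 0.0340 q [ 15.  18.  33. 101.   0.  69.]
shift [0.0759, -0.0026, -0.0009] roll rad 0.001 deg 0.1 rows>= 2 yd now 36.2 q6 69.3 q1 15.4
```

Emit:
{"name": "apply_moves", "arguments": {
  "commands": [
    [0.03,-0.001,-0.001,0,-0.2],
    [0.06,-0.002,-0.001,0,-0.2],
    [0.075,-0.002,-0.001,0,-0.2],
    [0.075,-0.002,-0.001,0,-0.2],
    [0.075,-0.002,-0.001,0,-0.2]
  ]
}}

```text
time: 41.45
ee_pos: [0.6243, 0.1737, 0.2236]
tcp_rot: [73.1, 86.7, 19.2]
wrist_force: [0.5, 0.1, 0.5]
opening: 0.034
```

Emit:
{"name": "apply_moves", "arguments": {
  "commands": [
    [0,-0.0086,0.0006,-0.131,-0.2],
    [0,-0.0171,0.0022,-0.262,-0.2],
    [0,-0.0253,0.005,-0.393,-0.2],
    [0,-0.033,0.0088,-0.524,-0.2],
    [0,-0.0402,0.0136,-0.654,-0.2],
    [0,-0.0467,0.0193,-0.785,-0.2],
    [0,-0.0524,0.0258,-0.916,-0.2],
    [0,-0.0572,0.033,-1.047,-0.2],
    [0,-0.061,0.0407,-1.178,-0.2],
    [0,-0.0638,0.0489,-1.309,-0.2],
    [0,-0.0654,0.0574,-1.44,-0.2],
    [0,-0.066,0.066,-1.571,-0.2]
  ]
}}

```text
time: 42.65
ee_pos: [0.6106, 0.0814, 0.2232]
tcp_rot: [-17.6, 86.5, 19.0]
wrist_force: [-0.4, -0.1, -0.9]
opening: 0.0342
```

```bash
python3 - <<'E'
from look import *
o=bot.get_obs(); show(o)
a=np.radians(171.1+45); p=AX+.066*np.array([np.cos(a),np.sin(a)]); go(o,[*p,.222],126.1)
E
```

```text
t 42.6 tcp [0.6106 0.0814 0.2232] F [-0.4 -0.1 -0.9] open 0.0342 q [  7.  11.  15.  91.   1. -29.]
shift [0.0012, 0.0003, -0.001] roll rad 0.007 deg 0.4 rows>= 1 yd now 126.5 q6 -29.2 q1 7.3
```

Emit:
{"name": "apply_moves", "arguments": {
  "commands": [
    [-0.05,0,0,0,-0.2],
    [-0.1,0,0,0,-0.2],
    [-0.12,0,0,0,0],
    [-0.12,0,-0.05,0,0],
    [-0.12,0,-0.1,0,0],
    [-0.12,0,-0.15,0,0],
    [-0.12,0,-0.18,0,0],
    [-0.1,0,-0.18,0,0],
    [-0.05,0,-0.18,0,0],
    [0,0,-0.18,0,0],
    [0,0,-0.18,0,0]
  ]
}}

```text
time: 43.75
ee_pos: [0.4631, -0.0254, 0.207]
tcp_rot: [-13.2, 87.1, 23.4]
wrist_force: [0.3, -0.0, -0.0]
opening: 0.0425
```

```bash
python3 - <<'E'
from look import *
o,c=look("t20","top"); show(o)
for col in ["red","green","blue","yellow"]:
    print(col,[(a,np.round(ce).tolist()) for a,ce,s in blobs(mask(c["frame"],col,110,50),8) if 240<ce[0]<345 and 165<ce[1]<270])
w=cams.camera("wrist")
for a,ce,s in blobs(mask(w["frame"],"orange"),200)[:2]: print(a,ce,s,plane(w,ce,.077,o)[0])
go(o,[.459,-.033,.05],126.9)
d=look("s20","side")[1]["frame"]
a=cv2.resize(c["frame"][165:285,240:360],(400,400),interpolation=cv2.INTER_CUBIC); b=cv2.resize(d[190:310,260:380],(400,400),interpolation=cv2.INTER_CUBIC)
cv2.imwrite("pics/c20.png",np.hstack([a,b]))
E
```

```text
t 43.8 tcp [ 0.4631 -0.0254  0.207 ] F [ 0.3 -0.  -0. ] open 0.0425 q [ -4. -10.  -7.  90.   1. -40.]
red [(76, [285.0, 250.0]), (65, [291.0, 227.0]), (35, [289.0, 238.0])]
green [(52, [300.0, 193.0]), (46, [306.0, 176.0]), (41, [303.0, 184.0]), (23, [313.0, 189.0])]
blue [(62, [330.0, 221.0]), (61, [313.0, 214.0]), (58, [318.0, 231.0]), (28, [323.0, 217.0])]
yellow [(57, [278.0, 206.0]), (19, [266.0, 203.0]), (13, [258.0, 202.0]), (12, [256.0, 209.0])]
861 [316.63995354 199.60859466] [307 177  20  46] [ 0.45244202 -0.03611154  0.077     ]
shift [0.1564, -0.0018, -0.0156] roll rad -0.006 deg -0.4 rows>= 4 yd now 126.5 q6 -40.5 q1 -4.0
```

View pics/c20.png

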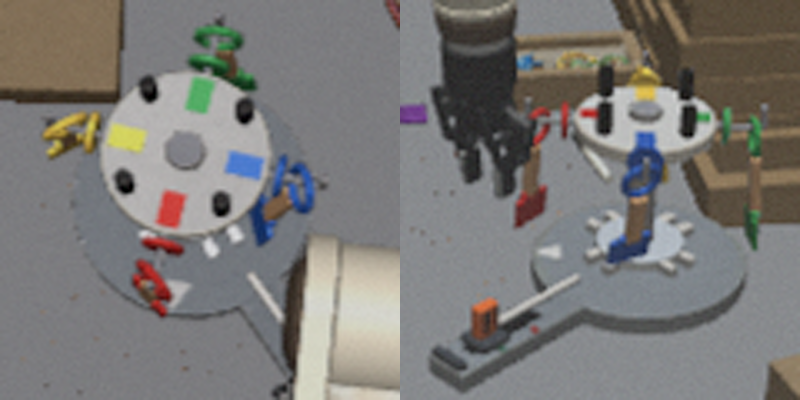

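Emit:
{"name": "apply_moves", "arguments": {
  "commands": [
    [0,0,0,0,0],
    [0,0,0,0,0],
    [0,0,0,0,0],
    [0,0,0,0,0],
    [0,0,0,0,0],
    [0,0,0,0,0],
    [0,0,0,0,0],
    [0,0,0,0,0],
    [0,0,0,0,0],
    [0,0,0,0,0],
    [0,0,0,0,0],
    [0,0,0,0,0]
  ]
}}

```text
time: 45.1
ee_pos: [0.4674, -0.0257, 0.2169]
tcp_rot: [-19.1, 86.3, 17.4]
wrist_force: [-0.7, -0.4, 0.3]
opening: 0.043
```

Emit:
{"name": "apply_moves", "arguments": {
  "commands": [
    [0,0,0,0,0],
    [0,0,0,0,0],
    [0,0,0,0,0],
    [0,0,0,0,0],
    [0,0,0,0,0],
    [0,0,0,0,0],
    [0,0,0,0,0],
    [0,0,0,0,0],
    [0,0,0,0,0],
    [0,0,0,0,0],
    [0,0,0,0,0],
    [0,0,0,0,0]
  ]
}}

```text
time: 46.3
ee_pos: [0.4675, -0.0257, 0.2169]
tcp_rot: [-19.2, 86.3, 17.4]
wrist_force: [-0.3, 0.2, 0.9]
opening: 0.0426
```

```bash
cat > sway.py <<'E'
from look import *
def snap():
    d=cams.camera("side")["frame"]
    return d,{col:[(a,*np.round(ce,1).tolist()) for a,ce,s in blobs(mask(d,col,110,40),15) if 285<ce[0]<380 and 200<ce[1]<280] for col in ["red","green","blue","yellow"]}
for i in range(4):
    d,r=snap(); print(r)
    for _ in range(2): cams.camera("side")
o=bot.get_obs(); show(o); cv2.imwrite("pics/sw%d.png"%(o["time"]*100),d)
E
python3 sway.py; python3 - <<'E'
from look import *
go(bot.get_obs(),[.459,-.033,.05],126.9)
E
```

```text
{'red': [(68, 300.3, 253.2)], 'green': [(22, 366.0, 230.3)], 'blue': [(113, 332.9, 238.8), (44, 328.0, 267.1)], 'yellow': []}
{'red': [(67, 300.2, 252.8)], 'green': [(25, 366.0, 230.5)], 'blue': [(120, 332.6, 239.3), (51, 325.8, 270.3)], 'yellow': []}
{'red': [(76, 302.4, 253.8), (15, 302.3, 231.3)], 'green': [(26, 366.1, 230.6), (15, 357.4, 226.4)], 'blue': [(123, 333.1, 239.4), (75, 334.3, 273.8)], 'yellow': []}
{'red': [(74, 303.3, 254.2), (18, 302.7, 230.8), (15, 309.0, 224.1)], 'green': [(25, 366.0, 230.5)], 'blue': [(128, 333.4, 239.5), (76, 338.3, 271.2)], 'yellow': []}
t 46.9 tcp [ 0.4675 -0.0257  0.2169] F [ 0.2  0.4 -0.2] open 0.0424 q [ -4. -10.  -6.  90.   1. -40.]
shift [0.1659, 0.0027, -0.0213] roll rad -0.007 deg -0.4 rows>= 4 yd now 126.5 q6 -40.5 q1 -4.0
```

Emit:
{"name": "apply_moves", "arguments": {
  "commands": [
    [0.04,0.003,-0.01,0,0],
    [0.08,0.003,-0.015,0,0],
    [0.12,0.003,-0.02,0,0],
    [0.15,0.003,-0.022,0,0],
    [0.166,0.003,-0.022,0,0],
    [0.166,0.003,-0.022,0,0],
    [0.166,0.003,-0.022,0,-1],
    [0.166,0.003,-0.022,0,-1],
    [0.166,0.003,-0.022,0,-1],
    [0.166,0.003,-0.022,0,-1],
    [0.166,0.003,-0.022,0,-1]
  ],
  "newtons": 40
}}

```text
time: 48.0
ee_pos: [0.4592, -0.0333, 0.0514]
tcp_rot: [-20.0, 86.2, 16.5]
wrist_force: [0.1, -2.7, 6.5]
opening: 0.0153
```

Emit:
{"name": "apply_moves", "arguments": {
  "commands": [
    [0,0,0,0,-1],
    [0,0,0,0,-1],
    [0,0,0,0,-1],
    [0,0,0,0,-1],
    [0,0,0,0,-1],
    [0,0,0,0,-1],
    [0,0,0,0,-1],
    [0,0,0,0,-1],
    [0,0,0,0,-1],
    [0,0,0,0,-1],
    [0,0,0,0,-1],
    [0,0,0,0,-1]
  ]
}}

```text
time: 49.2
ee_pos: [0.4592, -0.0333, 0.0514]
tcp_rot: [-20.0, 86.2, 16.5]
wrist_force: [-0.8, -1.1, 2.6]
opening: 0.0151
```

Emit:
{"name": "apply_moves", "arguments": {
  "commands": [
    [0,0,0,0,-1],
    [0,0,0,0,-1],
    [0,0,0,0,-1],
    [0,0,0,0,-1],
    [0,0,0,0,-1],
    [0,0,0,0,-1],
    [0,0,0,0,-1],
    [0,0,0,0,-1],
    [0,0,0,0,-1],
    [0,0,0,0,-1],
    [0,0,0,0,-1],
    [0,0,0,0,-1]
  ]
}}

```text
time: 50.4
ee_pos: [0.4592, -0.0333, 0.0514]
tcp_rot: [-20.0, 86.2, 16.5]
wrist_force: [-0.8, -3.1, 1.9]
opening: 0.0154
```

Emit:
{"name": "apply_moves", "arguments": {
  "commands": [
    [0,0,0,0,-1],
    [0,0,0,0,-1],
    [0,0,0,0,-1],
    [0,0,0,0,-1],
    [0,0,0,0,-1],
    [0,0,0,0,-1],
    [0,0,0,0,-1],
    [0,0,0,0,-1],
    [0,0,0,0,-1],
    [0,0,0,0,-1],
    [0,0,0,0,-1],
    [0,0,0,0,-1]
  ]
}}

```text
time: 51.6
ee_pos: [0.4592, -0.0333, 0.0515]
tcp_rot: [-20.0, 86.2, 16.5]
wrist_force: [-0.8, -2.6, 2.8]
opening: 0.0154
```

Emit:
{"name": "apply_moves", "arguments": {
  "commands": [
    [0,0,0,0,-1],
    [0,0,0,0,-1],
    [0,0,0,0,-1],
    [0,0,0,0,-1],
    [0,0,0,0,-1],
    [0,0,0,0,-1],
    [0,0,0,0,-1],
    [0,0,0,0,-1],
    [0,0,0,0,-1],
    [0,0,0,0,-1],
    [0,0,0,0,-1],
    [0,0,0,0,-1]
  ]
}}

```text
time: 52.8
ee_pos: [0.4592, -0.0333, 0.0514]
tcp_rot: [-20.0, 86.2, 16.5]
wrist_force: [-0.4, -2.3, 1.9]
opening: 0.0155
```

Emit:
{"name": "apply_moves", "arguments": {
  "commands": [
    [0,0,0,0,-1],
    [0,0,0,0,-1],
    [0,0,0,0,-1],
    [0,0,0,0,-1],
    [0,0,0,0,-1],
    [0,0,0,0,-1],
    [0,0,0,0,-1],
    [0,0,0,0,-1],
    [0,0,0,0,-1],
    [0,0,0,0,-1],
    [0,0,0,0,-1],
    [0,0,0,0,-1]
  ]
}}

```text
time: 54.0
ee_pos: [0.4592, -0.0333, 0.0514]
tcp_rot: [-20.0, 86.2, 16.6]
wrist_force: [0.0, -1.6, 1.4]
opening: 0.0152
```

```bash
python3 sway.py
```

```text
{'red': [(70, 301.3, 253.8), (45, 300.4, 228.0)], 'green': [(26, 366.0, 230.7), (15, 357.4, 226.4)], 'blue': [(119, 333.1, 239.3), (62, 331.6, 271.0), (16, 296.3, 208.2)], 'yellow': []}
{'red': [(71, 301.3, 253.7), (46, 300.4, 228.1), (15, 309.0, 224.1)], 'green': [(26, 365.9, 230.5), (15, 357.5, 226.5)], 'blue': [(117, 333.0, 239.2), (62, 331.6, 271.0), (16, 296.3, 208.2)], 'yellow': []}
{'red': [(72, 301.3, 253.8), (46, 300.4, 228.1)], 'green': [(25, 366.0, 230.5)], 'blue': [(119, 333.1, 239.2), (62, 331.6, 271.0), (15, 296.3, 208.1)], 'yellow': []}
{'red': [(70, 301.3, 253.8), (46, 300.5, 227.9)], 'green': [(26, 366.0, 230.7), (15, 357.4, 226.5)], 'blue': [(121, 333.1, 239.3), (62, 331.6, 271.0), (15, 296.3, 208.1)], 'yellow': []}
t 54.6 tcp [ 0.4592 -0.0333  0.0515] F [-0.4 -2.2  2.4] open 0.0151 q [ -5. -11. -25.  72.   1. -42.]
```

Emit:
{"name": "apply_moves", "arguments": {
  "commands": [
    [0.0005,0,0.01,0,-1],
    [0.001,0,0.02,0,-1],
    [0.0015,0,0.03,0,-1],
    [0.002,0,0.04,0,-1],
    [0.0025,0,0.047,0,-1],
    [0.0025,0,0.051,0,-1],
    [0.0025,0,0.054,0,-1],
    [0.0025,0,0.055,0,-1],
    [0.0025,0,0.055,0,-1],
    [0.0025,0,0.055,0,-1]
  ]
}}

```text
time: 55.6
ee_pos: [0.4992, -0.0031, 0.0514]
tcp_rot: [-23.0, 86.8, 13.5]
wrist_force: [-25.9, -18.8, 11.0]
opening: 0.0148
```

```bash
python3 - <<'E'
from look import *
o=bot.get_obs(); show(o); print(np.linalg.norm(np.array(o["ee_pos"])[:2]-[.4592,-.0333]))
E
```

```text
t 55.6 tcp [ 0.4992 -0.0031  0.0514] F [-25.9 -18.8  11. ] open 0.0148 q [ -1.  -5. -20.  72.   1. -37.]
0.05014384668439675
```

Emit:
{"name": "apply_moves", "arguments": {
  "commands": [
    [0,0,0,0,0],
    [0,0,0,0,0],
    [0,0,0,0,0],
    [0,0,0,0,0],
    [-0.05,0,-0.002,0,0],
    [-0.1,0,-0.006,0,0],
    [-0.15,0,-0.01,0,0],
    [-0.17,0,-0.05,0,0],
    [-0.17,0,-0.1,0,0],
    [-0.17,0,-0.12,0,0],
    [-0.17,0,-0.12,0,0]
  ]
}}

```text
time: 56.7
ee_pos: [0.3923, -0.0776, 0.2157]
tcp_rot: [-24.0, 86.6, 12.3]
wrist_force: [0.4, 0.1, 0.4]
opening: 0.0427
```

```bash
python3 - <<'E'
from look import *
o,c=look("t22","top"); show(o); w=look("w22")[1]; d=look("s22","side")[1]
for n,f in(("top",c),("side",d)):
  for col in HUE:
    print(n,col,[(a,np.round(ce,1).tolist()) for a,ce,s in blobs(mask(f["frame"],col,110,50),8) if 235<ce[0]<380 and 165<ce[1]<310])
for a,ce,s in blobs(mask(w["frame"],"orange"),200)[:2]: p=plane(w,ce,.077,o)[0]; print(a,ce,p,np.linalg.norm(p[:2]-AX))
a=cv2.resize(c["frame"][165:285,240:360],(400,400),interpolation=cv2.INTER_CUBIC); b=cv2.resize(d["frame"][190:310,260:380],(400,400),interpolation=cv2.INTER_CUBIC)
cv2.imwrite("pics/c22.png",np.hstack([a,b]))
E
```

```text
t 56.7 tcp [ 0.3923 -0.0776  0.2157] F [0.4 0.1 0.4] open 0.0427 q [-12. -19. -13.  93.   1. -48.]
top red [(66, [290.9, 227.4]), (52, [287.4, 250.4]), (37, [364.4, 172.3]), (35, [288.7, 238.1])]
top yellow [(58, [277.6, 206.1]), (15, [266.8, 203.2]), (11, [257.9, 201.5]), (8, [256.9, 214.0])]
top green [(58, [304.7, 184.9]), (50, [299.6, 193.0]), (45, [304.9, 175.4])]
top blue [(66, [326.3, 222.9]), (59, [312.7, 214.1]), (53, [332.0, 220.4])]
top orange [(47, [330.9, 268.7]), (24, [369.8, 166.8]), (13, [260.5, 210.1]), (8, [329.6, 225.4])]
side red [(72, [301.4, 253.8]), (46, [300.4, 228.1]), (14, [309.0, 224.4]), (12, [316.5, 223.5])]
side yellow [(9, [333.2, 218.0])]
side green [(26, [366.0, 230.7]), (13, [357.5, 225.9])]
side blue [(121, [333.1, 239.3]), (63, [331.5, 271.2]), (22, [295.4, 208.5])]
side orange [(54, [294.4, 279.3]), (15, [279.5, 166.6]), (15, [281.0, 174.7]), (15, [281.5, 180.6])]
574 [317.82752613 338.51045296] [ 0.49018638 -0.00951667  0.077     ] 0.21596091087037408
```

View pics/c22.png

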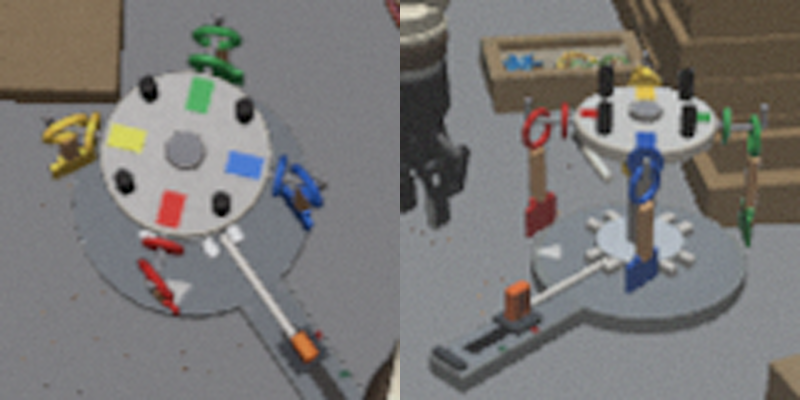

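```bash
python3 -c "
from workcell import bot
print(bot.job_done())"
```

```text
the job is handed in; nothing more can be done
None
```

The job is done and handed in at about 57 s of robot time, well inside the 210 s limit. I pulled the lock grip out to its stop and hung all four scrapers (green, yellow, red, blue; none were absent) on their own hooks, each at the front. I turned the carousel by its posts, set it with red at the pointer, waited for the sway to stop, and pushed the grip home.

**Last checks:**
- The final top and side pictures show every scraper on the hook of its colour, with red at the white pointer.
- Side pictures taken over 0.6 s before locking showed the red, green and blue scrapers still to about 0.2 px. Yellow was hidden in that view, so its sway was not measured.
- The grip travelled 50.1 mm and met its end stop at about 32 N. In the top camera it is back within 0.5 px of where it was locked at the start.
- The wrist camera put the grip about 9 mm farther out than 205 mm. That view sees it obliquely, so I trusted the travel and the top view.

I did not re-measure the spool, scissors and pen at the end; no move went near them. The red scraper shifted about 4 mm in the grip while being carried, which I corrected for before hanging it. The yellow-shaped purple look-alike was left alone.

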